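Lock the cover plate of a sprung specimen holder over a resin puck

TASK

Clamp the red puck in the specimen holder with the loose dark steel cover plate: tilt the plate, grip end up, to pass its oblong eye over the T-headed stud, level it down against the sprung puck, then draw it back towards the stud until its ears are fully home against the shanks of the two shoulder screws, under their heads, and let go. The screws' setting differs each time, so feel for the stops: never force the plate against the holder with more than 20 N, and leave the other things on the bench where they are.

Things in the scene. Friction and masses are not known exactly. Their poses are not given: they have to be found in the camera images.
- holder: Fixed specimen holder, grey base 180 x 100 x 10 mm. Origin: underside of the base, centre of the round nest; x runs from the T-stud end to the keeper end, y across, z up (heights are over the bench). Nest sleeve 43 mm wide, top at z = 30 mm, with the red puck in it. Keeper: an adjustable aluminium block, 100 mm wide in y, 36 in x, flat top at z = 32.5, that carries the two shoulder screws.
- stud (a point): On the T-stud's axis at the underside of its head: holder x = -58, y = 0, z = 40 mm; axes as the holder's. Round stem 8 mm thick, up to z = 46; the head is a round cross-pin through it, 5 mm thick and 34 mm long in x (17 to either side), with rounded ends. Below z = 24 a round foot 17 mm wide.
- keeper_mid (a point): Fixed mark on the base at the keeper's middle setting: holder x = 50, y = 0, z = 40 mm. The screws stand at y = +36 and -36; the keeper is clamped with their axes up to 5 mm in x to either side of this mark, at a setting that is not reported: feel for it. Shank 8 mm thick; head 15 mm wide, 5 thick, bevelled, underside at z = 40: 7.5 mm over the keeper's top, for the 5 mm plate.
- grip (a point): Centre of the cover plate's black upright grip fin, 36 (x) x 12 (y) x 32 (z) mm; hold it here. Axes are the plate's: x from eye to eared end, y across, z up (at the start the plate lies flat, fin up). Plate 5 mm thick, its underside 21 mm below this point, about 0.22 kg (0.18 to 0.29). Fully home it is 25 to 35 mm from the holder's origin in x, by the keeper's setting, and 53.5 to 56 mm high.
- eye (a point): Centre of the plate's oblong eye (28 mm in x, 13 in y), half-way through the plate: 91 mm from the grip point in -x, 18.5 below; axes as the grip's. Shorter than the T-head, so it passes only tilted 25 to 30 degrees, grip end up. To swing level past the T-head and clear of the screw heads, this point must end 5.5 to 9.5 mm from the stud axis towards the nest (at 10 the bar meets the stem).
- eye_bar (a point): Middle of the bar, 10 mm long in x, that closes the eye at the plate's outer end: 110 mm from the grip point in -x, 18.5 below; axes as the grip's. It goes in under the head's end that points away from the nest, towards the stem, and the plate swings down from there.
- ears (a point): Mid-way between the front edges of the plate's two ears, half-way through it: 24 mm from the grip point in +x, 18.5 below; axes as the grip's. Plate 42 mm wide; ears 16 mm long in x, out to y = +-45. Home, these edges stop against the shanks of the keeper's shoulder screws, this point 4 mm beyond the screw axes.
- puck_top (a point): Centre of the red puck's top. Puck 30 mm wide, 17 mm tall, loose in the nest on the sprung stage; its top is 39 mm over the bench at rest and 35 mm under the locked plate, which it then presses up against the heads with about 5 N. The plate's octagonal window, 22 mm wide, comes over it.
- stage (a joint): Sprung brass stage under the puck; 0 at rest, grows downwards in m (up to 0.010), about 0.004 under the locked plate, 0.0065 with the plate down on the keeper. Pushes up with about 2.5 N at first and 0.7 N more per mm. While it lifts the plate, an edge can catch on the T-head's end or a screw head before home: ease back, press down, draw again.
- loupe: Black stand loupe, 42 mm wide, 37 mm tall; a bystander. Origin: centre of its underside. (Mind also the tall computer tower, fixed, behind the middle of the bench: world x over 0.62 m, y from -0.18 to 0.04 m, 0.43 m high; pass in front of it drawn back.)
- puck_black: Black resin puck, 30 mm wide, 18 mm tall; a bystander. Origin: centre of its underside.
- screwdriver: Small orange screwdriver, 170 mm long, lying at the left; a bystander. Origin: its middle, on the bench.

How it is judged:
On the way, in this order (a step that is already met when the one before it is completed fails the run):
1. the plate, tilted grip end up, has its outer bar under the T-head, the stud inside the eye (angle between grip's own z axis and vertical above 0.14 rad and z of eye_bar in the frame of holder between 0.01 and 0.0375 m and x of eye_bar in the frame of holder between -0.0775 and -0.0645 m and y of eye_bar in the frame of holder between -0.006 and 0.006 m), for 0.05 s.
2. the plate is level, pressed down on the sprung puck, its ears still beyond the screws (angle between grip's own z axis and vertical below 0.08 rad and z of grip in the frame of holder between 0.051 and 0.0575 m and x of ears in the frame of screws between 0.008 and 0.025 m and y of grip in the frame of holder between -0.006 and 0.006 m), for 0.05 s.
At the end, for the whole second after the job is handed in: Plate level within 3 deg, ears under the screw heads and within 1.3 mm of the shanks, stud in the eye, centred across within 4 mm, square within 3.5 deg; puck in the nest, held at least 2 mm below its rest height; all at rest and released (x of ears in the frame of screws between 0.0022 and 0.0053 m and y of grip in the frame of holder between -0.004 and 0.004 m and z of grip in the frame of holder between 0.0525 and 0.0572 m and angle between grip's own z axis and vertical below 0.05 rad and angle between the x axis of grip and the x axis of holder, either way round below 0.06 rad and value of joint stage above 0.002 m and x of puck_top in the frame of holder between -0.003 and 0.003 m and y of puck_top in the frame of holder between -0.003 and 0.003 m and linear speed of cover_plate below 0.01 m/s); the robot touches nothing.
It fails at once if the plate is forced against the holder with more than 20 N (contact force between cover_plate and holder above 20 N).
It fails at once if a bystander (loupe, black puck, screwdriver) is moved by more than 30 mm (distance of any of loupe, puck_black, screwdriver from where it was at the start of the episode above 0.03 m).
It also fails if it takes over 51 s, if anything falls off the work surface, if the arm or the gripper's body presses on something with over 40 N, if the wrist force passes 120 N, or if a joint passes its speed limit or range.

ROBOT

A 6-joint arm with a two-finger parallel gripper is mounted at the origin on a cart in front of the work surface, level with it; the furniture and walls round the work are solid. World frame = base frame: x ahead of the robot, y to its left, z up, the work surface at z = 0. Lengths are in m, angles in rad, forces in N, time in s.
With the tool pointing down it reaches from about 0.375 to 0.925 m from the base axis. Payload 5.7 kg.
Tool frame: the origin (TCP) lies on the mounting face of the last link; the fingertips stand 173 mm ahead of it and the grasp point (between the pads) lies 155 mm ahead of it (pinch_z is the distance from the TCP to the grasp point, in m); z points along the fingers, y is the line along which they close (so a half turn about z gives the same grasp; the last joint's range is limited). The gripper opens to 85 mm and grips with 20 to 120 N. Pads are 22 mm wide; open, the fingers measure 114 mm over their backs; the gripper's body (76 mm by 85 mm) begins 54 mm behind the grasp point. The pads swing forward as they close: fully open they stand 13 mm farther back than shut.
Start: joints at [1.189, 0.359, 1.51, -0, 1.272, -0.115], TCP at [0.158, 0.579, 0.405] pointing down, gripper open.
Joint ranges: [-2.97, 2.97], [-1.01, 2.36], [0.21, 2.38], [-0.96, 4.11], [0.2, 2.71], [-2.98, 2.98]. Speed limits (rad/s): [2.39, 2.39, 3.14, 3.14, 3.14, 3.14].

INTERFACE

Orientations are given as a unit quaternion [x, y, z, w].
In Python, from rig import get_obs, get_image, camera_info, finish_job, pinch_z gives the robot as it stands.
- The arm moves only by the tool jog_arm, never from a script. Its arguments are lists of equal length, an entry for each row: "slide": the shift along the tool's x, y, z scaled (see below), a list of three; "turn": the turn about the tool's z scaled (see below). In form: {"slide": [[dx, dy, dz], ...], "turn": [turn, ...]}. A call has 1 to 8 rows; each row is the pose to reach, as a shift and turn from the pose commanded when the call began, along the tool's axes at that moment; what a row does not reach only later rows make up. The controller multiplies each number of a shift by 0.2 m and each number of a turn by 30 degrees. A row lasts 1/12 s, in which the tool goes at most 41.7 mm and 7.16 degrees, less where a joint would pass 70% of its speed; a pose out of reach is approached as far as the arm can. A call with a number of a shift or a turn outside -1 to 1 is refused whole. A call with a gripper value outside its range is refused whole. "gripper" is the opening, from 0 (shut) to 1 (fully open), set as the call begins (left out, the last holds). The fingers move at their own pace and stop on an object; "force" is the grip in N (left out, the last holds). Time passes only in rows, so rows that repeat a pose let the fingers close. It gives the time, the measured TCP pose, the force, the opening and the grip force at its end, in the units of the state.
- get_obs(): the state, without advancing time (a new reading comes with each control period).
- get_image(name): name is "scene" or "side" or "wrist"; returns the picture (384x512x3 uint8, blue, green, red); there is no depth.
- camera_info(name): a dict with "camera_matrix" (3x3 intrinsics, pixels), "xyz" and "attitude" of the camera in the world; the wrist camera has in their place "mount" (4x4, takes a point from camera to tool coordinates, whose origin is the TCP and whose axes are the flange's). Camera axes: x right, y down, z forward; pixel columns grow to the right and rows downward; lengths in m; the calibration is good to about 2 mm. The wrist camera is an equidistant fisheye: a pixel r from the principal point sees the ray r / f radians off the axis. A picture is of the moment at which its call begins: read the wrist's pose just before it. camera_info takes no time and is no camera call.
- finish_job(): hands the job in; it is judged then, once.
The state is a dict: "time_s": time; "joints": joint angles; "qvel": joint speeds; "joint_torque": joint torques, N m; "ee_pos": TCP position; "orientation": TCP orientation; "contact_force": force on the tool from outside, world axes, zero at the start; "ft_torque": the same for the moment, N m; "width": finger opening in m; "finger_force": force on a finger pad.
Only numpy, scipy, OpenCV 4.12 (cv2) and the standard library are available. Lean on these libraries where they do the work, as an engineer would, in place of code of your own. Each camera call takes 0.05 s, during which the arm holds its last target. There are 200 camera calls.

## Working session

There is one attempt and no reset: what is moved stays moved. The work goes in short steps, Python scripts to look and compute and a tool call to move; the robot and the scene stay as the last step left them, time stands still between calls to the robot, and variables do not carry over. Pictures are saved under pics/ and viewed, at most 10 in all, crops included, and the job is handed in when it is done.

Besides the shell and the picture viewer there is one more tool, called by a JSON object that holds its "op" and its "data", one argument or row to a line. jog_arm: Moves the arm, as the interface text tells. Its arguments: {"type":"object","properties":{"slide":{"type":"array"},"turn":{"type":"array"},"gripper":{"type":"number"},"force":{"type":"number"}},"required":["slide","turn"]}

```bash
mkdir -p pics; ls
python3 - <<'E'
from rig import *
import cv2,numpy as np
a=get_image("scene");b=get_image("side");c=get_image("wrist")
np.savez("im0.npz",a=a,b=b,c=c)
cv2.imwrite("pics/scene0.png",a);cv2.imwrite("pics/side0.png",b);cv2.imwrite("pics/wrist0.png",c)
for n in("scene","side","wrist"):print(n,camera_info(n))
print(get_obs(),pinch_z)
E
```

```text
pics
scene {'camera_matrix': array([[454.72962393,   0.        , 255.65964092],
       [  0.        , 454.72962393, 186.52189567],
       [  0.        ,   0.        ,   1.        ]]), 'xyz': array([ 0.09040291, -0.89230772,  1.21578082]), 'attitude': array([ 0.90823582, -0.21790781,  0.07249623, -0.34981162])}
side {'camera_matrix': array([[484.69943016,   0.        , 249.53665678],
       [  0.        , 484.69943016, 186.77690709],
       [  0.        ,   0.        ,   1.        ]]), 'xyz': array([ 0.38605695, -1.00594574,  0.80934016]), 'attitude': array([ 0.88459023, -0.08427341,  0.03166796, -0.45759726])}
wrist {'camera_matrix': array([[297.31863964,   0.        , 255.68844066],
       [  0.        , 297.31863964, 191.84986353],
       [  0.        ,   0.        ,   1.        ]]), 'mount': array([[-1.98326940e-04, -9.49597004e-01, -3.13473269e-01,
         7.98892468e-02],
       [ 9.99999927e-01, -2.90822992e-04,  2.48307352e-04,
        -1.56526125e-04],
       [-3.26957152e-04, -3.13473196e-01,  9.49596993e-01,
         3.14378258e-02],
       [ 0.00000000e+00,  0.00000000e+00,  0.00000000e+00,
         1.00000000e+00]])}
{'time_s': 0.15, 'joints': array([ 1.18889071e+00,  3.59343157e-01,  1.51119787e+00, -4.43309271e-06,
        1.27255021e+00, -1.15106159e-01]), 'qvel': array([-0.00039296, -0.00286491, -0.00182574,  0.00041605, -0.00047533,
       -0.00096068]), 'joint_torque': array([ 4.91785931e-05, -5.28028715e+01, -2.78927261e+01, -1.59012520e-04,
        8.43379501e-03, -3.88244769e-05]), 'ee_pos': array([0.15808952, 0.57849579, 0.40403903]), 'orientation': array([ 1.33003744e-01,  9.91115252e-01, -7.26794729e-04, -1.82239553e-04]), 'contact_force': array([-0.11341467, -0.40415897,  0.68114597]), 'ft_torque': array([ 0.02104207, -0.00620645,  0.05121004]), 'finger_force': 0.0, 'width': 0.08561011847537797} 0.1547
```

View pics/scene0.png

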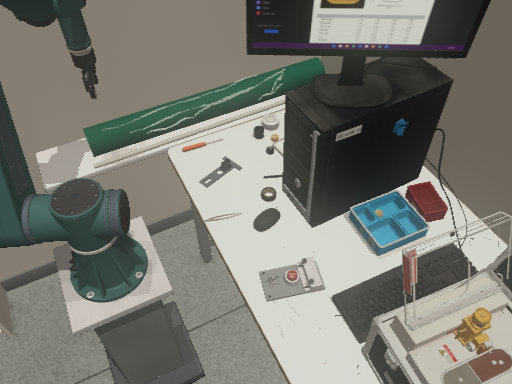

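View pics/side0.png

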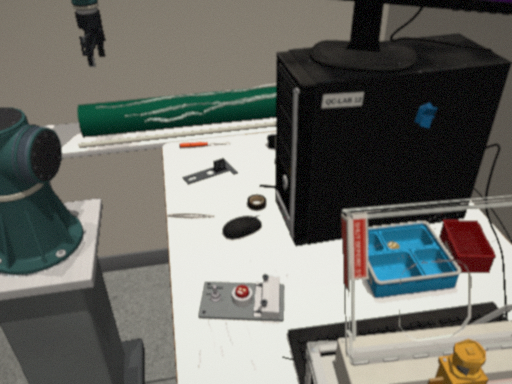

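```bash
cat > h.py <<'E'
from rig import *
import cv2,numpy as np
from scipy.spatial.transform import Rotation as R
def pose(o=None):
    o=o or get_obs(); return R.from_quat(o["orientation"]).as_matrix(),np.array(o["ee_pos"])
def ray(n,px,P=None):
    ci=camera_info(n);K=ci["camera_matrix"]
    d=np.array([(px[0]-K[0,2])/K[0,0],(px[1]-K[1,2])/K[1,1]])
    if n!="wrist":
        v=np.array([*d,1]);return ci["xyz"],R.from_quat(ci["attitude"]).as_matrix()@(v/np.linalg.norm(v))
    th=np.linalg.norm(d);v=np.array([*(d/max(th,1e-9)*np.sin(th)),np.cos(th)])
    M=ci["mount"];Rw,p=P
    return Rw@M[:3,3]+p,Rw@M[:3,:3]@v
def hit(n,px,z,P=None):
    o,d=ray(n,px,P);return o+d*(z-o[2])/d[2]
def snap(name):
    P=pose();im=get_image("wrist");np.savez(f"{name}.npz",im=im,R=P[0],p=P[1]);cv2.imwrite(f"pics/{name}.png",im);return im,P
E
python3 - <<'E'
from h import *
np.set_printoptions(precision=4,suppress=True)
for n,px,z in [("scene",(231,163),.02),("scene",(205,183),0),("scene",(292,276),.039),("scene",(308,268),.035),("scene",(270,285),.02),("side",(220,163),.03),("side",(187,180),0),("side",(242,291),.039),("side",(268,293),.03),("side",(213,292),.03),("scene",(270,120),.035),("scene",(259,131),.02),("scene",(270,150),.02),("scene",(268,193),.02)]:
    print(n,px,hit(n,px,z))
E
python3 - <<'E'
import cv2
a=cv2.imread("pics/scene0.png")
u=lambda s,f:cv2.resize(a[s],None,fx=f,fy=f,interpolation=cv2.INTER_CUBIC)
x=u((slice(140,200),slice(180,260)),5);y=u((slice(250,310),slice(250,330)),5)
cv2.imwrite("pics/crop0.png",cv2.hconcat([x,y]))
E
```

```text
scene (231, 163) [0.5178 0.2243 0.02  ]
scene (205, 183) [0.399  0.1939 0.    ]
scene (292, 276) [ 0.4762 -0.3047  0.039 ]
scene (308, 268) [ 0.5336 -0.3008  0.035 ]
scene (270, 285) [ 0.4097 -0.292   0.02  ]
side (220, 163) [0.5006 0.2152 0.03  ]
side (187, 180) [0.3974 0.1902 0.    ]
side (242, 291) [ 0.4801 -0.3061  0.039 ]
side (268, 293) [ 0.5343 -0.3143  0.03  ]
side (213, 292) [ 0.4201 -0.2885  0.03  ]
scene (270, 120) [0.7517 0.3587 0.035 ]
scene (259, 131) [0.6903 0.3354 0.02  ]
scene (270, 150) [0.6782 0.2187 0.02  ]
scene (268, 193) [0.5712 0.0302 0.02  ]
```

View pics/crop0.png

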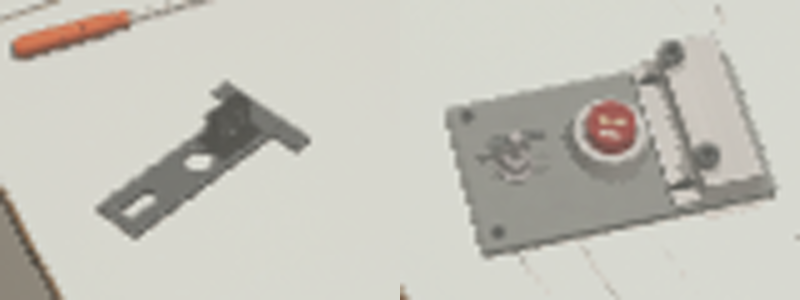

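{"op": "jog_arm", "data": {
  "slide": [
    [-1, -0.63, 0.17],
    [-1, -0.63, 0.17],
    [-1, -0.63, 0.17],
    [-1, -0.63, 0.17],
    [-1, -0.63, 0.17],
    [-1, -0.63, 0.17]
  ],
  "turn": [0, 0, 0, 0, 0, 0],
  "gripper": 1
}}

```text
time_s: 0.65
ee_pos: [0.3191, 0.402, 0.3701]
orientation: [0.133, 0.991, -0.001, 0.0]
contact_force: [-0.3, -0.4, -0.7]
width: 0.0853
finger_force: 0.0
```

{"op": "jog_arm", "data": {
  "slide": [
    [-1, -0.63, 0.17],
    [-1, -0.63, 0.17],
    [-1, -0.63, 0.17],
    [-1, -0.63, 0.17],
    [-1, -0.63, 0.17],
    [-1, -0.63, 0.17],
    [-1, -0.63, 0.17]
  ],
  "turn": [-1, -1, -1, -1, -1, -1, -1]
}}

```text
time_s: 1.23
ee_pos: [0.4813, 0.2263, 0.336]
orientation: [-0.126, 0.992, -0.001, 0.001]
contact_force: [0.1, 0.5, 0.1]
width: 0.086
finger_force: 0.0
```

Run:
```python
from h import *
im,P=snap("w1");print(P,get_obs()["time_s"])
```

```text
(array([[-0.96802018, -0.25086439,  0.00199808],
       [-0.25086818,  0.96801931, -0.00194458],
       [-0.00144636, -0.00238364, -0.99999611]]), array([0.48129022, 0.22628419, 0.33596395])) 1.2833
```

View pics/w1.png

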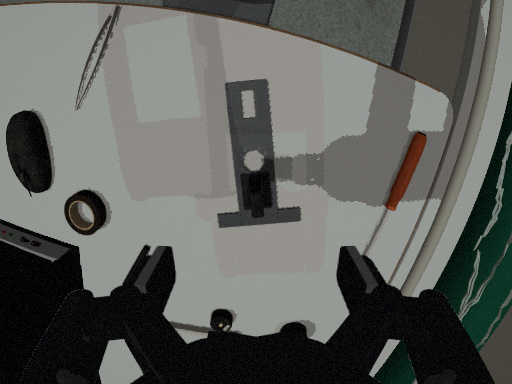

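Run:
```python
from h import *
np.set_printoptions(precision=4,suppress=True)
d=np.load("w1.npz");im=d["im"];P=(d["R"],d["p"])
g=cv2.cvtColor(im,cv2.COLOR_BGR2GRAY)
m=(g<100).astype(np.uint8);sub=np.zeros_like(m);sub[70:235,210:310]=m[70:235,210:310]
cs,hi=cv2.findContours(sub,cv2.RETR_CCOMP,cv2.CHAIN_APPROX_NONE)
pts={}
for c,h in zip(cs,hi[0]):
    A=cv2.contourArea(c)
    if A<60: continue
    M=cv2.moments(c);ce=(M["m10"]/M["m00"],M["m01"]/M["m00"])
    print(A,h[3],ce,hit("wrist",ce,.0025,P),cv2.boundingRect(c))
    if h[3]<0:
        # outline corner points via approx
        ap=cv2.approxPolyDP(c,3,True)[:,0]
        for q in ap: print("  ",q,hit("wrist",q,.005,P))
```

```text
75.0 -1 (307.69111111111107, 168.47333333333333) [0.4622 0.2768 0.0025] (306, 153, 4, 32)
   [306 153] [0.4464 0.2697 0.005 ]
   [309 184] [0.4776 0.2827 0.005 ]
6729.5 -1 (254.626123783342, 157.68472149986377) [0.4653 0.2198 0.0025] (217, 79, 84, 149)
   [266  79] [0.3844 0.2105 0.005 ]
   [225  83] [0.3981 0.1722 0.005 ]
   [239 211] [0.5261 0.218  0.005 ]
   [218 213] [0.5343 0.1962 0.005 ]
   [219 227] [0.5506 0.2007 0.005 ]
   [300 219] [0.5186 0.2854 0.005 ]
   [299 207] [0.5053 0.28   0.005 ]
   [277 206] [0.5101 0.2563 0.005 ]
   [275 178] [0.4805 0.2458 0.005 ]
   [290 179] [0.4775 0.2614 0.005 ]
   [292 159] [0.4563 0.2573 0.005 ]
   [273 156] [0.4584 0.2375 0.005 ]
336.0 1 (253.172123015873, 159.97470238095238) [0.4681 0.219  0.0025] (243, 149, 22, 23)
364.5 1 (247.9126657521719, 103.47005029721078) [0.4128 0.1993 0.0025] (240, 89, 17, 30)
```

{"op": "jog_arm", "data": {
  "slide": [
    [-0.083, -0.002, 0.2],
    [-0.083, -0.002, 0.4],
    [-0.083, -0.002, 0.6],
    [-0.083, -0.002, 0.7],
    [-0.083, -0.002, 0.765],
    [-0.083, -0.002, 0.765],
    [-0.083, -0.002, 0.765]
  ],
  "turn": [-0.183, -0.183, -0.183, -0.183, -0.183, -0.183, -0.183]
}}

```text
time_s: 1.87
ee_pos: [0.4929, 0.2347, 0.1833]
orientation: [-0.176, 0.984, -0.0, -0.001]
contact_force: [0.5, -0.6, 0.0]
width: 0.0854
finger_force: 0.0
```

{"op": "jog_arm", "data": {
  "slide": [
    [0, 0, 0],
    [0, 0, 0],
    [0, 0, 0],
    [0, 0, 0],
    [0, 0, 0],
    [0, 0, 0],
    [0, 0, 0],
    [0, 0, 0]
  ],
  "turn": [0, 0, 0, 0, 0, 0, 0, 0],
  "gripper": 0,
  "force": 20
}}

```text
time_s: 2.53
ee_pos: [0.4941, 0.2339, 0.1843]
orientation: [-0.175, 0.985, -0.0, 0.001]
contact_force: [0.2, -2.3, 5.9]
width: 0.012
finger_force: 21.0
```

{"op": "jog_arm", "data": {
  "slide": [
    [0.003, 0, -0.02],
    [0.009, 0, -0.04],
    [0.018, 0, -0.065],
    [0.028, 0, -0.088],
    [0.028, 0, -0.088]
  ],
  "turn": [0, 0, 0, 0, 0]
}}

```text
time_s: 2.95
ee_pos: [0.4882, 0.232, 0.2022]
orientation: [-0.175, 0.984, 0.0, 0.0]
contact_force: [0.4, 0.1, -0.7]
width: 0.0112
finger_force: 19.9
```

Run:
```python
from h import *
im,P=snap("w2");print(P[1],get_obs()["contact_force"],get_obs()["ft_torque"])
cv2.imwrite("pics/s2.png",cv2.resize(get_image("side")[130:210,150:270],None,fx=5,fy=5)); cv2.imwrite("pics/w2c.png",cv2.hconcat([cv2.resize(im[40:340,130:380],(400,480)),cv2.resize(cv2.imread("pics/s2.png"),(400,480))]))
```

```text
[0.48815664 0.23203438 0.20215748] [ 0.56521567  0.08154537 -1.92144444] [ 0.00897338 -0.03957277 -0.00764059]
```

View pics/w2c.png

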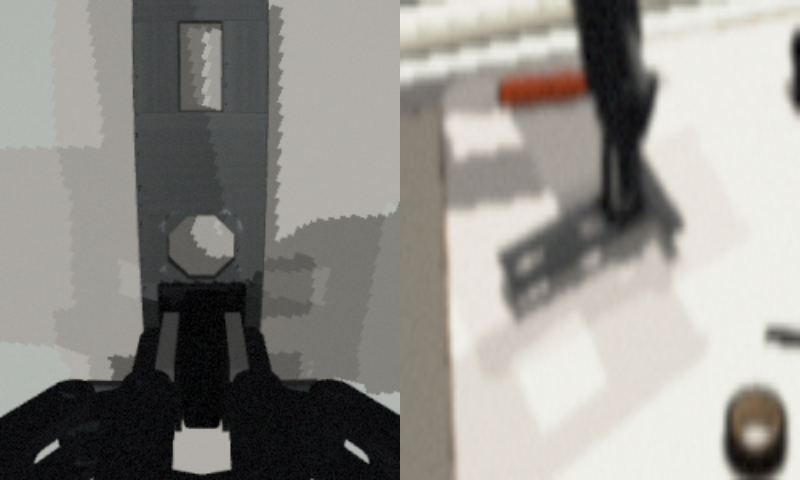

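{"op": "jog_arm", "data": {
  "slide": [
    [0, 0, 0],
    [0, 0, 0],
    [0, 0, 0]
  ],
  "turn": [0, 0, 0],
  "gripper": 0.13
}}

```text
time_s: 3.3
ee_pos: [0.4884, 0.2321, 0.2011]
orientation: [-0.175, 0.984, -0.0, -0.0]
contact_force: [-0.5, -0.0, -2.1]
width: 0.0119
finger_force: 19.9
```

{"op": "jog_arm", "data": {
  "slide": [
    [0, 0, 0],
    [0, 0, 0],
    [0, 0, 0]
  ],
  "turn": [0, 0, 0],
  "gripper": 0.138
}}

```text
time_s: 3.55
ee_pos: [0.4885, 0.2321, 0.2012]
orientation: [-0.175, 0.985, -0.0, -0.0]
contact_force: [-0.2, -0.1, -1.4]
width: 0.0116
finger_force: 9.6
```

{"op": "jog_arm", "data": {
  "slide": [
    [0, 0, 0],
    [0, 0, 0],
    [0, 0, 0]
  ],
  "turn": [0, 0, 0],
  "gripper": 0.14
}}

```text
time_s: 3.8
ee_pos: [0.4885, 0.2321, 0.2013]
orientation: [-0.175, 0.984, -0.0, -0.0]
contact_force: [-0.8, -0.0, -1.9]
width: 0.0122
finger_force: 1.7
```

Run:
```python
from h import *
im,P=snap("w3");o=get_obs();print(o["contact_force"],o["ft_torque"],o["finger_force"])
g=cv2.cvtColor(im,cv2.COLOR_BGR2GRAY);a=cv2.cvtColor(np.load("w2.npz")["im"],cv2.COLOR_BGR2GRAY)
print(np.abs(g.astype(int)-a).mean())
```

```text
[ 0.40777327 -0.47435504 -1.87938111] [ 0.01198864 -0.00881065 -0.00441286] 1.7073776386678219
6.1669464111328125
```

```bash
cat >> h.py <<'E'
from scipy.optimize import least_squares
def holes(im):
    g=cv2.cvtColor(im,cv2.COLOR_BGR2GRAY);out=[]
    # plate is dark; holes are bright blobs enclosed, on the central column
    for t in (75,85,95,105,115):
        m=(g<t).astype(np.uint8);m[:,:170]=0;m[:,345:]=0;m[290:]=0
        cs,hi=cv2.findContours(m,cv2.RETR_CCOMP,cv2.CHAIN_APPROX_NONE)
        for c,h in zip(cs,hi[0] if hi is not None else []):
            if h[3]>=0 and cv2.contourArea(c)>250:
                M=cv2.moments(c);out.append((t,round(M["m10"]/M["m00"],1),round(M["m01"]/M["m00"],1),cv2.contourArea(c),cv2.boundingRect(c)))
    return out
def trays(px):
    ci=camera_info("wrist");o,d=ray("wrist",px,(np.eye(3),np.zeros(3)));return o,d
def tilt(eye,win,th0=0.2):
    # solve tilt, fin height above pivot(h) & offset along fin from rows of eye and window with h fixed
    def f(v):
        th,off=v;r=[]
        x=np.array([np.cos(th),np.sin(th)]);z=np.array([-np.sin(th),np.cos(th)])
        for px,l in((eye,-91.),(win,-32.3)):
            q=((l+off)*x-22.5*z)/1000
            p=np.array([-q[0],0,pinch_z-q[1]]);o,d=trays(px);w=p-o
            r.append(np.arctan2(w[0],w[2])-np.arctan2(d[0],d[2]))
        return r
    s=least_squares(f,[th0,0],x_scale=[.1,5]);return s.x,s.cost
E
python3 - <<'E'
from h import *
for n in("w2","w3"):
    print(n);[print(*x) for x in holes(np.load(n+".npz")["im"])]
E
```

```text
w2
75 255.5 81.6 1479.5 (241, 54, 29, 56)
85 255.8 192.1 1245.0 (235, 173, 43, 39)
85 255.5 81.1 1452.0 (242, 54, 28, 56)
95 262.4 187.8 625.0 (247, 173, 31, 30)
95 258.1 80.7 1068.5 (245, 54, 25, 56)
105 262.7 187.8 578.5 (248, 174, 29, 29)
105 258.5 80.7 973.0 (245, 55, 25, 55)
115 262.6 187.8 577.0 (248, 174, 29, 29)
115 258.8 80.8 907.5 (246, 56, 23, 54)
w3
85 256.1 195.9 1226.5 (236, 177, 41, 39)
85 256.1 90.7 1182.0 (244, 65, 25, 52)
95 260.4 192.1 774.0 (243, 177, 34, 32)
95 257.6 90.0 1016.5 (245, 66, 24, 51)
105 260.4 192.0 764.5 (244, 177, 33, 32)
105 257.7 89.9 1009.0 (245, 66, 24, 51)
115 260.1 192.0 750.5 (244, 177, 32, 32)
115 257.7 89.8 996.5 (245, 66, 24, 50)
```

Run:
```python
from h import *
print(tilt((255.5,81.6),(255.8,192.1)),tilt((256.1,90.4),(256.1,195.9)))
```

```text
(array([ 0.14588584, -1.5918149 ]), np.float64(1.9230654943364741e-25)) (array([ 0.2553893 , -1.51873904]), np.float64(4.154627064064331e-26))
```

{"op": "jog_arm", "data": {
  "slide": [
    [0.02, 0, -0.04],
    [0.04, 0, -0.08],
    [0.065, 0, -0.12],
    [0.094, 0, -0.155],
    [0.094, 0, -0.155],
    [0.094, 0, -0.155]
  ],
  "turn": [0, 0, 0, 0, 0, 0]
}}

```text
time_s: 4.35
ee_pos: [0.4705, 0.2255, 0.2332]
orientation: [-0.175, 0.984, 0.0, 0.001]
contact_force: [0.1, -0.2, -1.9]
width: 0.0123
finger_force: 1.5
```

Run:
```python
from h import *
im,P=snap("w4");o=get_obs();print(P[1],o["contact_force"],o["finger_force"])
[print(*x) for x in holes(im)]
```

```text
[0.47051689 0.22554345 0.23317525] [-0.2370922   0.32942607 -0.88102941] 1.5666221268475056
75 255.6 206.4 1131.0 (237, 188, 38, 38)
75 255.8 113.7 815.5 (245, 93, 23, 41)
85 255.6 206.2 1110.5 (237, 188, 38, 38)
85 256.1 113.6 793.0 (245, 94, 23, 40)
95 252.2 198.0 422.5 (237, 188, 36, 29)
95 256.9 111.7 685.0 (246, 94, 22, 39)
105 257.0 111.3 649.5 (246, 94, 21, 39)
115 317.8 202.3 559.0 (307, 184, 24, 39)
115 258.9 110.9 504.0 (249, 94, 18, 38)
```

Run:
```python
from h import *
print(tilt((255.7,113.6),(255.6,206.3)))
im=np.load("w4.npz")["im"]; s=get_image("side"); cv2.imwrite("pics/w4c.png",cv2.hconcat([cv2.resize(im[60:360,130:380],(400,480)),cv2.resize(s[110:206,150:230],(400,480))]))
```

```text
(array([ 0.5188217 , -1.92367199]), np.float64(1.6946340313500596e-21))
```

View pics/w4c.png

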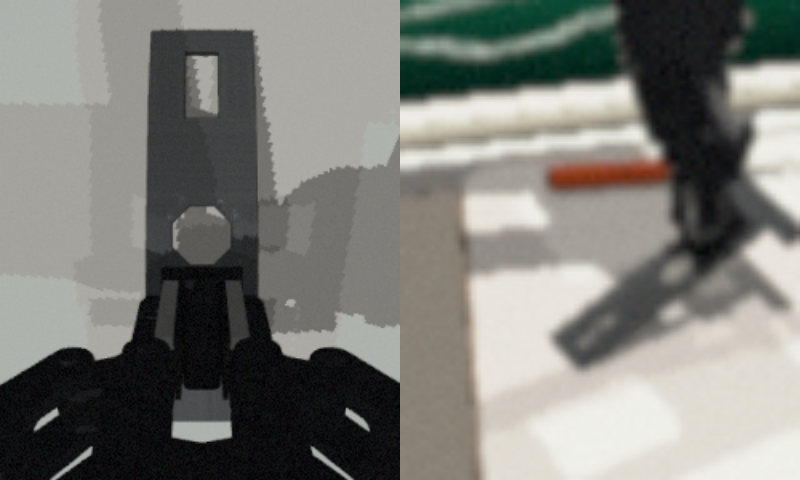

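{"op": "jog_arm", "data": {
  "slide": [
    [-0.004, 0, 0.009],
    [-0.006, 0, 0.0125],
    [-0.006, 0, 0.0125]
  ],
  "turn": [0, 0, 0]
}}

```text
time_s: 4.7
ee_pos: [0.4722, 0.2261, 0.2293]
orientation: [-0.175, 0.984, -0.0, -0.0]
contact_force: [0.0, -0.5, -1.0]
width: 0.0119
finger_force: 1.5
```

{"op": "jog_arm", "data": {
  "slide": [
    [0, 0, 0],
    [0, 0, 0],
    [0, 0, 0],
    [0, 0, 0],
    [0, 0, -0.3],
    [0, 0, -0.5],
    [0, 0, -0.5],
    [0, 0, -0.5]
  ],
  "turn": [0, 0, 0, 0, 0, 0, 0, 0],
  "gripper": 0,
  "force": 100
}}

```text
time_s: 5.37
ee_pos: [0.4736, 0.2266, 0.3341]
orientation: [-0.175, 0.984, 0.001, 0.004]
contact_force: [0.7, 0.2, -1.6]
width: 0.0097
finger_force: 98.2
```

Run:
```python
from h import *
im,P=snap("w5");o=get_obs();print(P,o["contact_force"],o["finger_force"],o["time_s"])
for x in holes(im): print(*x)
```

```text
(array([[-9.38397287e-01, -3.45472378e-01,  7.70500157e-03],
       [-3.45463948e-01,  9.38428846e-01,  2.44163156e-03],
       [-8.07411199e-03, -3.70579830e-04, -9.99967335e-01]]), array([0.47359874, 0.22662115, 0.33405354])) [-1.26686632 -0.18614574 -1.09852212] 98.22184324264526 5.4167
75 260.6 200.3 1542.0 (237, 172, 54, 53)
75 255.8 110.7 959.5 (244, 89, 24, 45)
85 255.8 204.4 1179.5 (237, 185, 39, 40)
85 256.0 110.2 925.0 (245, 89, 23, 44)
95 255.3 204.5 1129.5 (237, 185, 38, 40)
95 256.0 110.2 909.5 (245, 89, 23, 43)
105 255.1 204.2 1096.5 (237, 186, 38, 38)
105 255.7 110.6 877.0 (245, 89, 23, 43)
115 254.5 204.1 1052.0 (237, 186, 38, 38)
115 299.1 160.6 1021.0 (290, 131, 23, 65)
115 295.8 106.1 337.5 (289, 92, 16, 29)
115 255.5 110.5 855.0 (245, 90, 22, 42)
```

```bash
cat >> h.py <<'E'
def corners(im,t=85):
    g=cv2.cvtColor(im,cv2.COLOR_BGR2GRAY);m=(g<t).astype(np.uint8);m[:,:200]=0;m[:,312:]=0;m[240:]=0
    m=cv2.morphologyEx(m,cv2.MORPH_OPEN,np.ones((5,5)))
    L=[(y,*np.flatnonzero(m[y])[[0,-1]]) for y in range(40,240) if m[y].sum()>25]
    return L
def fit(obs,v0=(.48,0,-22.5,0)):
    # obs: list of (pixel, plate xyz mm from grip, with z rel. grip). v: tilt, off, h, yoff
    def pt(v,q):
        th,off,h,yo=v;X=q[0]+off;Z=q[2]-h
        f=X*np.cos(th)-Z*np.sin(th);u=X*np.sin(th)+Z*np.cos(th)
        return np.array([-f/1000,(q[1]+yo)/1000,pinch_z-u/1000])
    def r(v):
        e=[]
        for px,q in obs:
            o,d=trays(px);w=pt(v,q)-o;w/=np.linalg.norm(w);e+=list((w-d)*297)
        return e
    s=least_squares(r,(v0[0],v0[1],4,0),x_scale=[.05,2,2,2]);return s.x,np.array(s.fun).reshape(-1,3),pt
E
python3 - <<'E'
from h import *
im=np.load("w5.npz")["im"];L=corners(im);print(L[::6])
E
```

```text
[(75, np.int64(225), np.int64(283)), (81, np.int64(223), np.int64(288)), (87, np.int64(224), np.int64(288)), (93, np.int64(223), np.int64(288)), (99, np.int64(223), np.int64(288)), (105, np.int64(223), np.int64(289)), (111, np.int64(223), np.int64(289)), (117, np.int64(222), np.int64(289)), (123, np.int64(222), np.int64(289)), (129, np.int64(222), np.int64(289)), (135, np.int64(222), np.int64(289)), (141, np.int64(222), np.int64(289)), (147, np.int64(222), np.int64(290)), (153, np.int64(222), np.int64(290)), (159, np.int64(222), np.int64(290)), (165, np.int64(222), np.int64(290)), (171, np.int64(222), np.int64(290)), (177, np.int64(222), np.int64(290)), (183, np.int64(222), np.int64(290)), (189, np.int64(222), np.int64(290)), (195, np.int64(221), np.int64(291)), (201, np.int64(221), np.int64(291)), (207, np.int64(221), np.int64(291)), (213, np.int64(222), np.int64(291)), (219, np.int64(221), np.int64(290)), (225, np.int64(221), np.int64(290)), (231, np.int64(221), np.int64(290)), (237, np.int64(221), np.int64(290))]
```

Run:
```python
from h import *
np.set_printoptions(precision=3,suppress=True)
obs=[((223,75),(-115,-21,-16)),((289,75),(-115,21,-16)),((256,110.4),(-91,0,-18.5)),((255.5,204.4),(-32.3,0,-18.5))]
for o in (obs,[(p,(q[0],-q[1],q[2])) for p,q in obs]):
    v,r,pt=fit(o);print(v,abs(r).max())
    if abs(r).max()<6:
        print(r)
        for n,q in dict(grip=(0,0,0),eye=(-91,0,-18.5),bar=(-110,0,-18.5),ears=(24,0,-18.5),pu=(40,0,-21)).items(): print(n,pt(v,q))
```

```text
[ 0.36   1.044 17.354 -0.337] 0.4341572485671902
[[ 0.096  0.138  0.008]
 [ 0.092 -0.434  0.041]
 [-0.068 -0.135 -0.003]
 [-0.107  0.399 -0.04 ]]
grip [-0.007 -0.     0.171]
eye [ 0.072 -0.     0.22 ]
bar [ 0.089 -0.     0.227]
ears [-0.036 -0.     0.179]
pu [-0.052 -0.     0.176]
[  0.305 -16.002 102.377  -0.259] 54.75404487081999
```

```bash
cat >> h.py <<'E'
def edges(im,rows,c0=225,c1=287,s=14):
    g=cv2.GaussianBlur(cv2.cvtColor(im,cv2.COLOR_BGR2GRAY),(1,7),0).astype(float);E=[]
    for y in rows:
        for sg,c in((-1,c0),(1,c1)):
            xs=np.arange(c-s,c+s+1);v=np.gradient(g[y,xs])*sg
            k=int(np.argmax(v))
            if v[k]>8 and 0<k<2*s: 
                a=v[k-1:k+2];E.append((xs[k]+(a[0]-a[2])/(2*(a[0]-2*a[1]+a[2])-1e-9),y,sg))
    return E
def fit2(obs,E,hprior=None,v0=(.4,0,10,0)):
    def pt(v,q):
        th,off,h,yo=v;X=q[0]+off;Z=q[2]-h
        f=X*np.cos(th)-Z*np.sin(th);u=X*np.sin(th)+Z*np.cos(th)
        return np.array([-f/1000,(q[1]+yo)/1000,pinch_z-u/1000])
    def r(v):
        e=[]
        for px,q in obs:
            o,d=trays(px);w=pt(v,q)-o;n=np.linalg.norm(w);e+=list((w/n-d)*n*1000*2)
        for x,y,sg in E:
            p=pt(v,(0,21*sg,-16));l=pt(v,(-100,21*sg,-16))-p;o,d=trays((x,y));c=np.cross(d,l)
            e.append(c@(o-p)/np.linalg.norm(c)*1000)
        return e
    s=least_squares(r,v0,x_scale=[.05,2,2,2],loss="soft_l1");J=s.jac;cov=np.linalg.inv(J.T@J)
    return s.x,np.sqrt(np.diag(cov))*np.sqrt(2*s.cost/len(s.fun)),s.fun,pt
E
python3 - <<'E'
from h import *
np.set_printoptions(precision=3,suppress=True)
for n,eye,win,end,c0,c1 in(("w5",(256,110.4),(255.5,204.4),75,223,290),("w4",(255.7,113.6),(255.6,206.3),None,224,290),("w2",(255.5,81.6),(255.8,192.1),None,214,298)):
    im=np.load(n+".npz")["im"];E=edges(im,range(85,225,5),c0,c1)
    obs=[(eye,(-91,0,-18.5)),(win,(-32.3,0,-18.5))]
    v,sd,r,pt=fit2(obs,E);print(n,v,sd,np.abs(r).mean(),len(E));print([(round(float(a),1),b) for a,b,c in E][::8])
E
```

```text
Traceback (most recent call last):
  File "h.py", line 81, in fit2
    s=least_squares(r,v0,x_scale=[.05,2,2,2],loss="soft_l1");J=s.jac;cov=np.linalg.inv(J.T@J)
  File "h.py", line 78, in r
    p=pt(v,(0,21*sg,-16));l=pt(v,(-100,21*sg,-16))-p;o,d=trays((x,y));c=np.cross(d,l)
                                                         ~~~~~^^^^^^^
  File "h.py", line 30, in trays
    ci=camera_info("wrist");o,d=ray("wrist",px,(np.eye(3),np.zeros(3)));return o,d
ValueError: time passes only in moves, steps and waits
```

```bash
sed -i 's/^from scipy.spatial.*/&\nimport functools\n_ci=camera_info\n@functools.lru_cache(None)\ndef camera_info(n): return _ci(n)/' h.py
cat > f.py <<'E'
from h import *
np.set_printoptions(precision=3,suppress=True)
for n,eye,win,end,c0,c1 in(("w5",(256,110.4),(255.5,204.4),75,223,290),("w4",(255.7,113.6),(255.6,206.3),None,224,290),("w2",(255.5,81.6),(255.8,192.1),None,214,298)):
    im=np.load(n+".npz")["im"];E=edges(im,range(85,225,5),c0,c1)
    obs=[(eye,(-91,0,-18.5)),(win,(-32.3,0,-18.5))]
    v,sd,r,pt=fit2(obs,E);print(n,v,sd,np.abs(r).mean(),len(E));print([(round(float(a),1),b) for a,b,c in E][::8])
    if n=="w5":
        for k,q in dict(grip=(0,0,0),eye=(-91,0,-18.5),bar=(-110,0,-18.5),ears=(24,0,-18.5)).items(): print(k,pt(v,q))
E
python3 f.py
```

```text
w5 [ 0.375  0.527 15.773 -0.385] [0.005 0.179 0.344 0.015] 0.08667674323379693 56
[(222.7, 85), (222.0, 105), (221.4, 125), (221.3, 145), (220.8, 165), (220.7, 185), (220.2, 205)]
grip [-0.006 -0.     0.169]
eye [ 0.072 -0.     0.22 ]
bar [ 0.089 -0.     0.227]
ears [-0.035 -0.     0.178]
w4 [ 0.398  1.054 15.483 -0.256] [0.027 1.03  1.999 0.089] 0.3858698880798532 55
[(223.6, 85), (222.7, 105), (221.9, 125), (221.6, 145), (221.2, 165), (221.0, 185), (291.0, 205)]
w2 [-0.118  6.235 13.03  -0.248] [0.041 1.4   1.756 0.147] 0.7249662894097471 56
[(212.3, 85), (212.8, 105), (213.5, 125), (214.1, 145), (214.9, 165), (215.8, 185), (216.9, 205)]
```

{"op": "jog_arm", "data": {
  "slide": [
    [0, 0, 0.2],
    [0, 0, 0.4],
    [0, 0, 0.467],
    [0, 0, 0.467],
    [0, 0, 0.467]
  ],
  "turn": [0, 0, 0, 0, 0]
}}

```text
time_s: 5.83
ee_pos: [0.4708, 0.2256, 0.2345]
orientation: [-0.175, 0.985, -0.0, -0.003]
contact_force: [0.3, 0.3, -2.1]
width: 0.0098
finger_force: 97.9
```

{"op": "jog_arm", "data": {
  "slide": [
    [0, 0, 0],
    [0, 0, 0],
    [0, 0, 0],
    [0, 0, 0]
  ],
  "turn": [0, 0, 0, 0],
  "gripper": 0.139
}}

```text
time_s: 6.17
ee_pos: [0.4724, 0.2262, 0.2375]
orientation: [-0.175, 0.984, 0.0, 0.001]
contact_force: [-0.7, -0.1, -2.7]
width: 0.0123
finger_force: 4.8
```

```bash
cat > g.py <<'E'
from h import *
import sys
np.set_printoptions(precision=4,suppress=True)
im,P=snap(sys.argv[1]);o=get_obs();print(P[1],o["contact_force"],o["finger_force"],o["time_s"])
H=[x for x in holes(im) if 245<x[1]<266 and x[0]<=95]
e=[x for x in H if x[2]<150 and 500<x[3]<1500];w=[x for x in H if x[2]>160 and 700<x[3]<1600]
eye=np.median([x[1:3] for x in e],0);win=np.median([x[1:3] for x in w],0);print(eye,win)
E=edges(im,range(int(eye[1])-20,225,5),223,290)
v,sd,r,pt=fit2([(eye,(-91,0,-18.5)),(win,(-32.3,0,-18.5))],E);print(v,sd,np.abs(r).mean(),len(E))
for k,q in dict(grip=(0,0,0),eye=(-91,0,-18.5),bar=(-110,0,-18.5),ears=(24,0,-18.5)).items(): print(k,pt(v,q),P[0]@pt(v,q)+P[1])
E
python3 g.py w6
```

```text
[0.4724 0.2262 0.2375] [-0.1494  0.262  -1.7867] 4.755622074007988 6.2167
[256.3 109.7] [255.5  204.35]
[ 0.3716  0.5128 15.3064 -0.3515] [0.0169 0.6495 1.2291 0.0561] 0.18717713680406953 54
grip [-0.006  -0.0004  0.1688] [0.4786 0.228  0.0687]
eye [ 0.072  -0.0004  0.2191] [0.4054 0.2011 0.0183]
bar [ 0.0897 -0.0004  0.226 ] [0.3888 0.195  0.0113]
ears [-0.0351 -0.0004  0.1773] [0.5059 0.2381 0.0602]
```

{"op": "jog_arm", "data": {
  "slide": [
    [0, 0, -0.02],
    [0, 0, -0.02],
    [0, 0, -0.02],
    [0, 0, -0.02],
    [0, 0, -0.02],
    [0, 0, -0.02]
  ],
  "turn": [0, 0, 0, 0, 0, 0],
  "gripper": 0.1396
}}

```text
time_s: 6.72
ee_pos: [0.4719, 0.226, 0.2403]
orientation: [-0.175, 0.985, -0.0, -0.0]
contact_force: [0.5, -0.1, -2.8]
width: 0.0121
finger_force: 2.8
```

```bash
python3 g.py w7
```

```text
[0.4719 0.226  0.2403] [-0.0461 -0.4846 -2.7002] 2.77838297188282 6.7667
[256.2 109.8] [255.45 204.5 ]
[ 0.3664  0.7673 15.7933 -0.3625] [0.0167 0.6549 1.1982 0.0545] 0.18813366556631408 56
grip [-0.0064 -0.0004  0.1692] [0.478  0.2278 0.0712]
eye [ 0.072  -0.0004  0.219 ] [0.4045 0.2008 0.0213]
bar [ 0.0897 -0.0004  0.2259] [0.3878 0.1947 0.0145]
ears [-0.0354 -0.0004  0.1778] [0.5052 0.2379 0.0625]
```

{"op": "jog_arm", "data": {
  "slide": [
    [0, 0, 0],
    [0, 0, 0],
    [0, 0, 0],
    [0, 0, 0]
  ],
  "turn": [0, 0, 0, 0],
  "gripper": 0.1399
}}

```text
time_s: 7.1
ee_pos: [0.4719, 0.226, 0.2404]
orientation: [-0.175, 0.984, -0.0, -0.0]
contact_force: [0.1, -0.4, -1.4]
width: 0.0117
finger_force: 1.8
```

```bash
python3 g.py w8
```

```text
[0.4719 0.226  0.2404] [-0.1257 -1.2218 -1.7419] 1.7569204978644848 7.15
[256.  119.2] [255.3 208.8]
[ 0.465  -0.1957 17.2775 -0.3598] [0.0121 0.4765 0.9367 0.0432] 0.13459838838098362 52
grip [-0.0076 -0.0004  0.1702] [0.4791 0.2283 0.0701]
eye [ 0.0655 -0.0004  0.2276] [0.4106 0.203  0.0128]
bar [ 0.0825 -0.0004  0.2361] [0.3947 0.1972 0.0043]
ears [-0.0373 -0.0004  0.176 ] [0.5071 0.2386 0.0644]
```

{"op": "jog_arm", "data": {
  "slide": [
    [0, 0, 0],
    [0, 0, 0],
    [0, 0, 0],
    [0, 0, 0],
    [0, 0, -0.15],
    [0, 0, -0.35],
    [0, 0, -0.6],
    [0, 0, -0.6]
  ],
  "turn": [0, 0, 0, 0, 0, 0, 0, 0],
  "gripper": 0,
  "force": 100
}}

```text
time_s: 7.82
ee_pos: [0.474, 0.2267, 0.3665]
orientation: [-0.175, 0.984, 0.001, 0.005]
contact_force: [1.3, 0.4, -1.9]
width: 0.0097
finger_force: 98.1
```

{"op": "jog_arm", "data": {
  "slide": [
    [0.07, -0.17, 0],
    [0.14, -0.37, 0],
    [0.22, -0.57, 0],
    [0.29, -0.77, 0],
    [0.37, -1, 0],
    [0.37, -1, 0]
  ],
  "turn": [0, 0, 0, 0, 0, 0]
}}

```text
time_s: 8.32
ee_pos: [0.4715, 0.0082, 0.3602]
orientation: [-0.174, 0.985, -0.001, -0.0]
contact_force: [-0.1, -0.1, -1.8]
width: 0.0097
finger_force: 98.4
```

{"op": "jog_arm", "data": {
  "slide": [
    [0.07, -0.2, 0],
    [0.14, -0.4, 0],
    [0.22, -0.6, 0],
    [0.3, -0.8, 0],
    [0.36, -0.95, 0],
    [0.36, -0.95, 0],
    [0.36, -0.95, 0]
  ],
  "turn": [0.2, 0.4, 0.6, 0.8, 0.93, 0.93, 0.93]
}}

```text
time_s: 8.9
ee_pos: [0.4696, -0.1922, 0.36]
orientation: [0.069, 0.998, 0.0, -0.0]
contact_force: [0.0, 0.3, -2.3]
width: 0.0098
finger_force: 98.7
```

```bash
python3 g.py w9
python3 - <<'E'
import cv2
cv2.imwrite("pics/w9b.png",cv2.resize(cv2.imread("pics/w9.png"),(800,600)))
E
```

```text
[ 0.4696 -0.1922  0.36  ] [ 0.2568  0.2675 -2.2544] 98.73742818832397 8.95
[255.6 119.4] [255.7 209. ]
[ 0.4559  0.2298 18.8277 -0.169 ] [0.0021 0.0863 0.1623 0.0072] 0.042413007335632816 52
grip [-0.0085 -0.0002  0.1715] [ 0.4779 -0.1935  0.1884]
eye [ 0.0651 -0.0002  0.2282] [ 0.4051 -0.1834  0.1318]
bar [ 0.0821 -0.0002  0.2365] [ 0.3882 -0.181   0.1234]
ears [-0.0382 -0.0002  0.1775] [ 0.5074 -0.1976  0.1824]
```

View pics/w9b.png

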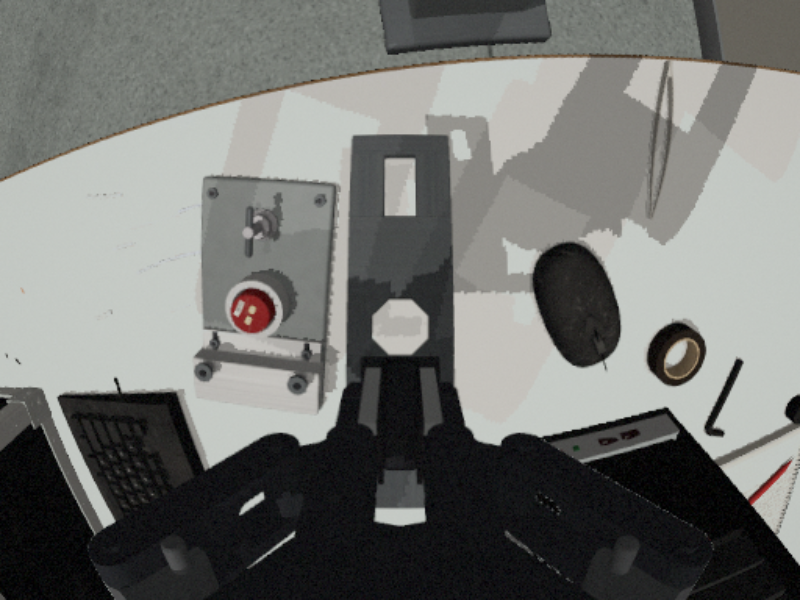

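Run:
```python
from h import *
np.set_printoptions(precision=4,suppress=True)
d=np.load("w9.npz");im=d["im"];P=(d["R"],d["p"]);g=cv2.cvtColor(im,cv2.COLOR_BGR2GRAY);b,gg,r=[im[...,i].astype(int) for i in range(3)]
m=((r>90)&(r-gg>50)).astype(np.uint8);m[:,:130]=0;m[:,190:]=0
m=cv2.morphologyEx(m,cv2.MORPH_CLOSE,np.ones((7,7)))
cs=max(cv2.findContours(m,0,2)[0],key=cv2.contourArea);(x,y),rad=cv2.minEnclosingCircle(cs);M=cv2.moments(cs);c=(M["m10"]/M["m00"],M["m01"]/M["m00"])
print("puck",(x,y),rad,c,hit("wrist",c,.039,P),hit("wrist",(x,y),.037,P))
for n,(cx,cy) in dict(s1=(204/1.5625,371/1.5625),s2=(297/1.5625,383/1.5625)).items():
    x0,y0=int(cx)-11,int(cy)-11;s=(g[y0:y0+22,x0:x0+22]<110).astype(np.uint8)
    M=cv2.moments(max(cv2.findContours(s,0,2)[0],key=cv2.contourArea));q=(x0+M["m10"]/M["m00"],y0+M["m01"]/M["m00"]);print(n,q,M["m00"],hit("wrist",q,.0435,P))
for q in((203,177),(335,183),(203,327)):print("base",hit("wrist",np.array(q)/1.5625,.01,P))
for q in((249,208),(249,255),(249,231)):print("head",hit("wrist",np.array(q)/1.5625,.0425,P))
cv2.imwrite("pics/w9c.png",cv2.resize(im[105:270,120:220],None,fx=4.8,fy=4.8,interpolation=cv2.INTER_NEAREST)[:600*2][:792][:, :480] if 0 else cv2.resize(im[105:225,120:220],None,fx=5,fy=5,interpolation=cv2.INTER_NEAREST))
```

```text
puck (160.0, 200.0) 13.038504600524902 (159.58637747336377, 200.31659056316587) [ 0.4803 -0.298   0.039 ] [ 0.4806 -0.2982  0.037 ]
s1 (131.9272030651341, 233.71072796934865) 174.0 [ 0.5138 -0.3404  0.0435]
s2 (191.00439753737908, 241.45206684256817) 189.5 [ 0.5306 -0.2725  0.0435]
base [ 0.3829 -0.3231  0.01  ]
base [ 0.4051 -0.2279  0.01  ]
base [ 0.4956 -0.3517  0.01  ]
head [ 0.4096 -0.2809  0.0425]
head [ 0.4399 -0.2874  0.0425]
head [ 0.4243 -0.2839  0.0425]
```

View pics/w9c.png

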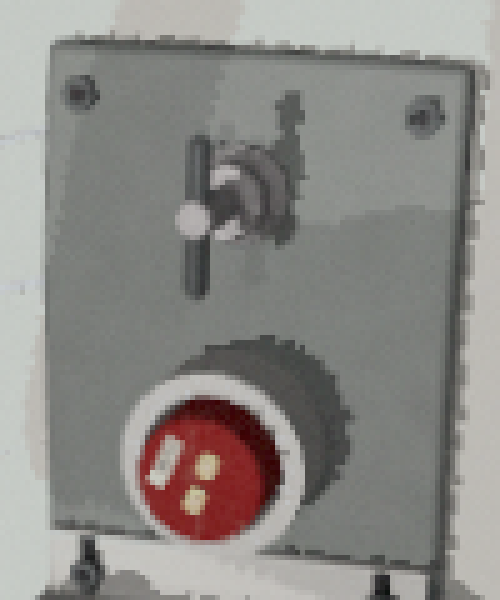

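{"op": "jog_arm", "data": {
  "slide": [
    [-0.05, -0.17, 0],
    [-0.1, -0.34, 0],
    [-0.142, -0.519, 0.1],
    [-0.142, -0.519, 0.2],
    [-0.142, -0.519, 0.31],
    [-0.142, -0.519, 0.31],
    [-0.142, -0.519, 0.31]
  ],
  "turn": [0.18, 0.18, 0.18, 0.18, 0.18, 0.18, 0.18]
}}

```text
time_s: 9.53
ee_pos: [0.4835, -0.295, 0.2972]
orientation: [0.113, 0.994, 0.001, -0.002]
contact_force: [0.4, 0.6, -2.2]
width: 0.0099
finger_force: 99.0
```

```bash
python3 g.py w10
python3 - <<'E'
import cv2
im=cv2.imread("pics/w10.png");cv2.imwrite("pics/w10b.png",cv2.resize(im[60:260,156:356],None,fx=3,fy=3,interpolation=cv2.INTER_NEAREST))
E
```

```text
[ 0.4835 -0.295   0.2972] [ 0.5338 -0.6006 -1.4735] 99.00611400604248 9.5833
nan nan
  return _methods._mean(a, axis=axis, dtype=dtype,
  ret = ret.dtype.type(ret / rcount)
Traceback (most recent call last):
  File "g.py", line 8, in <module>
    E=edges(im,range(int(eye[1])-20,225,5),223,290)
                         ~~~^^^
IndexError: invalid index to scalar variable.
```

View pics/w10b.png

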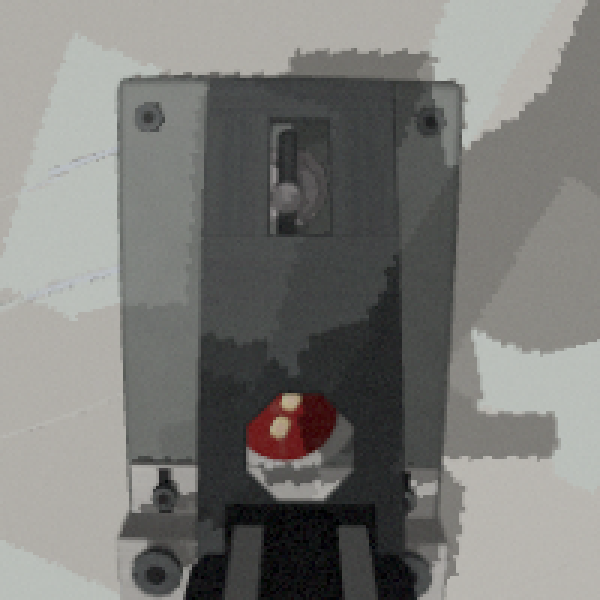

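{"op": "jog_arm", "data": {
  "slide": [
    [0, 0, 0],
    [0, 0, 0],
    [0, 0, 0]
  ],
  "turn": [0, 0, 0]
}}

```text
time_s: 9.83
ee_pos: [0.4844, -0.2968, 0.2998]
orientation: [0.114, 0.994, -0.001, 0.001]
contact_force: [-1.0, 0.7, -2.3]
width: 0.0101
finger_force: 98.9
```

Run:
```python
from h import *
np.set_printoptions(precision=4,suppress=True)
im,P=snap("w11");print(P[1],get_obs()["contact_force"])
g=cv2.cvtColor(im,cv2.COLOR_BGR2GRAY)
print("eye window rows");print(g[96:142:3,240:272:1])
b,gg,r=[im[...,i].astype(int) for i in range(3)]
m=((r-gg>40)).astype(np.uint8);ys,xs=np.nonzero(m[150:260,200:310]);print("red",xs.min()+200,xs.max()+200,ys.min()+150,ys.max()+150)
```

```text
[ 0.4844 -0.2968  0.2998] [-0.7901 -0.6822 -1.4552]
eye window rows
[[ 70  71  71  71  72  73  73  71  70  74  72  75  75  72  71  66  69  72
   72  67  71  72  71  73  70  72  73  74  67  72  63  63]
 [ 71  72  78  72  75  70  53  57  57  58  59  53  55  52  54  58  56  56
   55  60  53  52  56  57  55  57  69  74  71  73  71  69]
 [ 76  76  77  72  74  62  72  95 101 104 101  72  42  43  48  48  43  40
   50  54  56  51  58  53  55  51  71  77  69  68  68  65]
 [ 73  77  80  76  75  66  84 104 102 101 105  78  51  49  57  58  55  46
   51  56  56  59  54  57  57  56  67  66  69  68  68  66]
 [ 75  73  75  77  73  68  86 109 112 111 108  73  47  52  56  62  52  42
   65  69  75  79  71  55  61  55  65  74  69  69  70  68]
 [ 75  77  75  79  78  61 104 117 103  81  73  56  47  46  60  56  51  47
   75  74  69  67  80  80  78  63  60  68  69  69  64  66]
 [ 73  77  80  77  75  67 131 148 111  71  74  58  45  49  58  58  40  34
   66  79  90  93  83  72  79  63  64  65  69  71  66  67]
 [ 76  76  80  82  76  60 136 160 149 107  68  57  86 105 117 107  85  55
   56  72  85  86  87  89  
[... 416 characters left out ...]
8  69  65  67]
 [ 74  74  77  76  77  56  92 107 113 109 108  67  34  41  42  41  38  41
   65  67  66  66  68  64  66  69  53  67  68  72  68  63]
 [ 76  78  76  69  77  58  92 105 107 101 102  64  32  40  40  40  33  36
   53  56  58  65  69  69  69  66  53  69  67  72  71  68]
 [ 74  76  77  79  76  55  91 105 104 103 102  61  41  43  43  42  42  42
   55  58  54  67  63  70  67  69  53  70  65  68  66  65]
 [ 68  69  71  71  65  58  62  69  70  67  70  59  54  53  52  55  53  54
   52  53  52  50  57  54  51  51  51  60  64  66  64  64]
 [ 76  76  77  77  74  74  78  80  76  78  77  79  75  78  78  75  68  69
   65  67  69  65  66  71  70  68  67  66  65  66  70  68]]
red 239 268 191 208
```

Run:
```python
from h import *
o,d=trays((254.2,121.5))
p=o+d*(.2998-.046-o[2])/d[2];print(p)
d=np.load("w11.npz");im=d["im"];E=edges(im,range(80,200,4),223,290);print([(round(float(a),1),b) for a,b,c in E][:60:3])
x,y=np.load("w11.npz")["R"][:2,0];print(np.degrees(np.arctan2(y,x)))
```

```text
[ 0.06156795 -0.00121883  0.2538    ]
[(300.3, 80), (299.9, 88), (224.1, 96), (223.9, 104), (288.0, 112), (223.4, 120), (288.2, 124), (222.9, 132), (289.0, 136), (222.4, 144), (289.0, 148), (222.1, 156), (289.2, 160), (222.0, 168), (289.4, 172), (221.8, 180), (290.0, 184), (221.6, 192), (290.1, 196)]
166.95479528899554
```

{"op": "jog_arm", "data": {
  "slide": [
    [0.0125, -0.006, 0.02],
    [0.0125, -0.006, 0.05],
    [0.0125, -0.006, 0.08],
    [0.0125, -0.006, 0.11],
    [0.0125, -0.006, 0.128],
    [0.0125, -0.006, 0.128],
    [0.0125, -0.006, 0.128]
  ],
  "turn": [0, 0, 0, 0, 0, 0, 0],
  "gripper": 0.139
}}

```text
time_s: 10.47
ee_pos: [0.4811, -0.2976, 0.2723]
orientation: [0.114, 0.993, 0.0, -0.0]
contact_force: [0.6, -1.5, -1.9]
width: 0.0121
finger_force: 4.6
```

Run:
```python
from h import *
np.set_printoptions(precision=4,suppress=True)
im,P=snap("w12");o=get_obs();print(P[1],o["contact_force"],o["finger_force"],o["time_s"])
cv2.imwrite("pics/w12b.png",cv2.resize(im[60:260,156:356],None,fx=3,fy=3,interpolation=cv2.INTER_NEAREST))
```

```text
[ 0.4811 -0.2976  0.2723] [-0.1667 -0.2637 -1.7213] 4.628209322690964 10.5167
```

View pics/w12b.png

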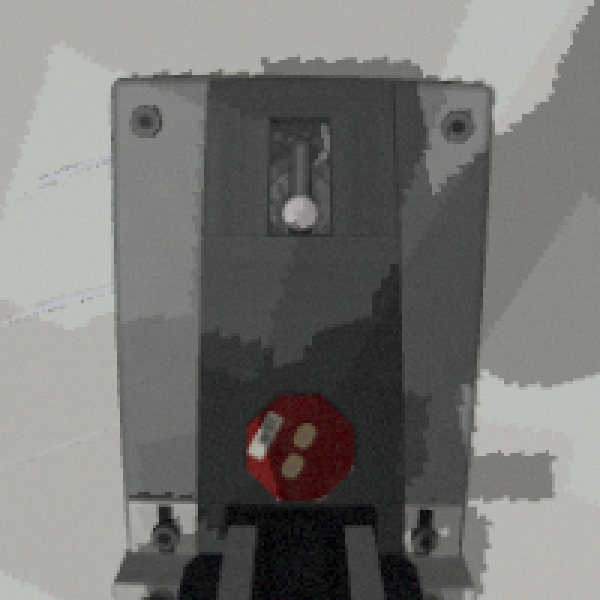

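{"op": "jog_arm", "data": {
  "slide": [
    [0, 0, 0.0055],
    [-0.008, 0, 0.0055],
    [-0.018, 0, 0.0055],
    [-0.028, 0, 0.0055],
    [-0.028, 0, 0.0055]
  ],
  "turn": [0, 0, 0, 0, 0]
}}

```text
time_s: 10.93
ee_pos: [0.4872, -0.2992, 0.272]
orientation: [0.114, 0.993, -0.0, 0.0]
contact_force: [0.9, -0.7, -1.5]
width: 0.0119
finger_force: 4.6
```

```bash
cat > m.py <<'E'
from h import *
import sys
np.set_printoptions(precision=4,suppress=True)
im,P=snap(sys.argv[1]);o=get_obs();print(P[1],o["contact_force"],o["ft_torque"],o["finger_force"],o["time_s"])
g=cv2.cvtColor(im,cv2.COLOR_BGR2GRAY)
E=edges(im,range(90,222,4),223,290)
def f(v,fix):  # tilt & h from side edges only, off fixed
    return fit2([],E)
L=[(a,y) for a,y,s in E if s<0];Rr=[(a,y) for a,y,s in E if s>0]
for n,q in(("L",L),("R",Rr)):
    a=np.array(q);k=np.polyfit(a[:,1],a[:,0],1);print(n,"x at rows 90,150,220:",np.polyval(k,[90,150,220]),"res",np.abs(np.polyval(k,a[:,1])-a[:,0]).mean())
c0=235;print("col255 rows90-150",*g[90:152:2,250:260].mean(1).astype(int))
E
python3 m.py w13
```

```text
[ 0.4872 -0.2992  0.272 ] [ 0.9193  0.2858 -2.0089] [-0.007  -0.0556  0.0114] 4.619703367352486 10.9833
L x at rows 90,150,220: [223.9807 222.4869 220.7441] res 0.19227806756013144
R x at rows 90,150,220: [295.4355 292.0019 287.9961] res 2.4531265535089952
col255 rows90-150 67 65 59 59 67 65 70 77 77 75 81 79 78 140 160 162 158 150 98 71 68 64 60 46 48 72 73 71 69 67 67
```

{"op": "jog_arm", "data": {
  "slide": [
    [0, 0, 0.003],
    [0, 0, 0.006],
    [-0.01, 0, 0.006],
    [-0.02, 0, 0.006],
    [-0.02, 0, 0.006],
    [-0.02, 0, 0.006]
  ],
  "turn": [0, 0, 0, 0, 0, 0]
}}

```text
time_s: 11.48
ee_pos: [0.4907, -0.2999, 0.2706]
orientation: [0.114, 0.993, -0.0, 0.0]
contact_force: [0.2, -0.0, -1.7]
width: 0.0118
finger_force: 4.6
```

```bash
python3 m.py w14
```

```text
[ 0.4907 -0.2999  0.2706] [-0.2705  0.164  -1.9509] [-0.0103 -0.0047 -0.0113] 4.634740278124809 11.5333
L x at rows 90,150,220: [223.9319 222.4705 220.7657] res 0.18345794177287705
R x at rows 90,150,220: [295.3752 291.5626 287.1145] res 2.2626695386061093
col255 rows90-150 58 63 67 67 67 66 75 79 82 79 106 157 166 170 163 142 76 71 70 69 67 65 51 44 50 74 71 72 69 69 69
```

{"op": "jog_arm", "data": {
  "slide": [
    [-0.007, 0, 0],
    [-0.013, 0, 0],
    [-0.013, 0, 0.01],
    [-0.013, 0, 0.02],
    [-0.013, 0, 0.03],
    [-0.013, 0, 0.04],
    [-0.013, 0, 0.045]
  ],
  "turn": [0, 0, 0, 0, 0, 0, 0]
}}

```text
time_s: 12.12
ee_pos: [0.4932, -0.3005, 0.2612]
orientation: [0.114, 0.993, -0.0, 0.0]
contact_force: [0.9, -0.3, -1.9]
width: 0.0117
finger_force: 4.6
```

```bash
python3 m.py w15
```

```text
[ 0.4932 -0.3005  0.2612] [ 1.3517 -0.7408 -1.8566] [-0.1127 -0.1184  0.0169] 4.601459875702858 12.1667
L x at rows 90,150,220: [224.067  222.5491 220.7783] res 0.18405572501835496
R x at rows 90,150,220: [293.5672 291.0216 288.0518] res 1.4247308040282374
col255 rows90-150 68 69 69 68 68 65 90 93 106 160 169 174 171 160 109 81 75 73 72 72 71 69 70 68 55 74 71 71 71 68 67
```

{"op": "jog_arm", "data": {
  "slide": [
    [-0.011, 0, 0.012],
    [-0.022, 0, 0.024],
    [-0.031, 0, 0.034],
    [-0.041, 0, 0.045],
    [-0.05, 0, 0.056],
    [-0.059, 0, 0.067],
    [-0.059, 0, 0.067]
  ],
  "turn": [0, 0, 0, 0, 0, 0, 0]
}}

```text
time_s: 12.75
ee_pos: [0.5048, -0.3031, 0.2476]
orientation: [0.114, 0.993, 0.0, -0.0]
contact_force: [-0.7, -0.3, -1.0]
width: 0.0119
finger_force: 4.5
```

```bash
python3 m.py w16
```

```text
[ 0.5048 -0.3031  0.2476] [-0.1111 -0.233  -2.7898] [ 0.017   0.0373 -0.0042] 4.448177665472031 12.8
L x at rows 90,150,220: [220.6368 220.3318 219.9761] res 0.2580312526092746
R x at rows 90,150,220: [297.3703 293.4704 288.9205] res 1.5148679989613503
col255 rows90-150 153 157 158 158 146 89 73 73 75 77 77 76 76 78 77 70 68 66 70 84 84 86 82 81 78 79 80 78 79 79 81
```

{"op": "jog_arm", "data": {
  "slide": [
    [-0.009, 0, 0.012],
    [-0.018, 0, 0.025],
    [-0.026, 0, 0.037],
    [-0.034, 0, 0.049],
    [-0.041, 0, 0.06],
    [-0.041, 0, 0.06]
  ],
  "turn": [0, 0, 0, 0, 0, 0]
}}

```text
time_s: 13.3
ee_pos: [0.513, -0.3051, 0.2358]
orientation: [0.114, 0.993, -0.0, 0.0]
contact_force: [0.0, -0.6, -1.4]
width: 0.012
finger_force: 4.6
```

```bash
python3 m.py w17
python3 - <<'E'
from h import *
im=np.load("w17.npz")["im"];g=cv2.cvtColor(im,cv2.COLOR_BGR2GRAY)
print("rows50-130 col",*g[50:132:2,250:260].mean(1).astype(int)); print(*g[50:132:2,262:264].mean(1).astype(int))
E
```

```text
[ 0.513  -0.3051  0.2358] [ 1.2043 -0.3561 -2.022 ] [-0.019  -0.0029  0.0545] 4.37215156853199 13.35
L x at rows 90,150,220: [216.3447 217.7007 219.2827] res 0.36585595460722126
R x at rows 90,150,220: [302.289  296.5017 289.7499] res 1.4974372546237082
col255 rows90-150 77 72 73 72 72 70 71 70 68 67 76 80 101 101 102 103 101 99 100 101 99 101 100 101 98 99 97 95 97 95 93
rows50-130 col 76 75 75 75 75 73 66 71 74 78 101 146 156 158 160 161 146 87 77 76 77 72 73 72 72 70 71 70 68 67 76 80 101 101 102 103 101 99 100 101 99
53 52 49 80 70 68 29 77 88 82 87 92 116 133 133 105 77 83 80 112 79 102 113 110 110 86 64 62 61 63 60 79 99 100 102 98 97 86 85 86 84
```

```bash
cat > t.py <<'E'
from h import *
import sys
def tiltL(n,side=-1):
    im=np.load(n+".npz")["im"];c=216 if n!="w14" else 223
    E=[e for e in edges(im,range(80,222,3),c,290,9) if e[2]==side]
    a=np.array(E);k=np.polyfit(a[:,1],a[:,0],1);res=np.abs(np.polyval(k,a[:,1])-a[:,0]);E=[e for e,r in zip(E,res) if r<2*res.mean()+.2]
    def pt(v,q):
        th,h=v;X=q[0]+.23;Z=q[2]-h
        f=X*np.cos(th)-Z*np.sin(th);u=X*np.sin(th)+Z*np.cos(th);return np.array([-f/1000,(q[1]-.17)/1000,pinch_z-u/1000])
    def r(v):
        e=[]
        for x,y,sg in E:
            p=pt(v,(0,21*sg,-16));l=pt(v,(-100,21*sg,-16))-p;o,d=trays((x,y));cc=np.cross(d,l);e.append(cc@(o-p)/np.linalg.norm(cc)*1000)
        return e
    s=least_squares(r,[.2,18],loss="soft_l1",f_scale=.1);return s.x,np.abs(s.fun).mean(),len(E),pt
if __name__=="__main__":
    for n in sys.argv[1:]:
        v,e,k,pt=tiltL(n);print(n,v,e,k,"eye tool",pt(v,(-91,0,-18.5)),"grip",pt(v,(0,0,0)))
E
python3 t.py w14 w16 w17
```

```text
w14 [ 0.44283865 18.92996602] 0.06862015001137024 44 eye tool [ 6.59752625e-02 -1.70000000e-04  2.27414923e-01] grip [-8.31941835e-03 -1.70000000e-04  1.71705405e-01]
w16 [ 0.28064846 18.34745065] 0.09444455766430362 47 eye tool [ 7.70127550e-02 -1.70000000e-04  2.15247197e-01] grip [-5.30285621e-03 -1.70000000e-04  1.72265920e-01]
w17 [ 0.05913319 18.67759558] 0.12797923293753755 48 eye tool [ 8.84141982e-02 -1.70000000e-04  1.97177006e-01] grip [-1.33342020e-03 -1.70000000e-04  1.73331357e-01]
```

Run:
```python
from h import *
np.set_printoptions(precision=4,suppress=True)
im=np.load("w17.npz")["im"];g=cv2.cvtColor(im,cv2.COLOR_BGR2GRAY)
z=.2358
for r in (72,77,82):
    o,d=trays((255,r));print(r,"stem",o+d*(z-.046-o[2])/d[2])
print(g[44:124:2,240:274])
for r in range(44,124,8):
    o,d=trays((255,r));print(r,(o+d*(.1947-o[2])/d[2])[0],(o+d*(z-.0425-o[2])/d[2])[0])
```

```text
72 stem [ 0.0933 -0.0005  0.1898]
77 stem [ 0.0906 -0.0005  0.1898]
82 stem [ 0.0879 -0.0005  0.1898]
[[118 121  97 ... 116 116 117]
 [ 79  76  83 ...  82  80  81]
 [ 79  80  79 ...  82  81  81]
 ...
 [106 101 103 ...  87  85  90]
 [100 106 104 ...  89  89  88]
 [100 101 105 ...  86  86  86]]
44 0.10933795795626515 0.1090854890470341
52 0.10482299572224972 0.10460924339965885
60 0.10034498715642653 0.10016963453634214
68 0.09589706766826611 0.09575985673161252
76 0.09147255133292732 0.09137328139359757
84 0.0870648899493201 0.08700341647317078
92 0.08266763383199813 0.08264386759206059
100 0.07827439383196065 0.07828830038933049
108 0.073878804107883 0.07393040361185264
116 0.06947448518531389 0.06956385249027906
```

```bash
cat > u.py <<'E'
from t import *
np.set_printoptions(precision=4,suppress=True)
def full(n,hfix=None):
    im=np.load(n+".npz")["im"];z=float(np.load(n+".npz")["p"][2]);g=cv2.GaussianBlur(cv2.cvtColor(im,cv2.COLOR_BGR2GRAY),(5,1),0).astype(float)
    col=g[:,226:236].mean(1);d=np.diff(col);ro=30+int(np.argmin(d[30:75]))+.5
    c2=g[:,262:266].mean(1);d2=np.diff(c2);ri=95+int(np.argmax(d2[95:135]))+.5
    E=[e for e in edges(im,range(int(ro)+8,222,3),216,290,9) if e[2]<0]
    a=np.array(E);k=np.polyfit(a[:,1],a[:,0],1);res=np.abs(np.polyval(k,a[:,1])-a[:,0]);E=[e for e,r in zip(E,res) if r<2*res.mean()+.2]
    def pt(v,q):
        th,h,off=v;X=q[0]+off;Z=q[2]-h
        f=X*np.cos(th)-Z*np.sin(th);u=X*np.sin(th)+Z*np.cos(th);return np.array([-f/1000,(q[1]-.17)/1000,pinch_z-u/1000])
    def r(v):
        e=[]
        for x,y,sg in E:
            p=pt(v,(0,21*sg,-16));l=pt(v,(-100,21*sg,-16))-p;o,d=trays((x,y));cc=np.cross(d,l);e.append(cc@(o-p)/np.linalg.norm(cc)*1000)
        for rr,X in((ro,-115),(ri,-77)):
            p=pt(v,(X,0,-16));o,d=trays((255.5,rr));w=p-o;e.append(1000*np.linalg.norm(w)*(np.arctan2(w[0],w[2])-np.arctan2(d[0],d[2]))*5)
        return e
    s=least_squares(r,[.15,18.5,.2],loss="soft_l1",f_scale=.1);v=s.x
    print(n,"rows",ro,ri,"tilt,h,off",v,np.abs(s.fun).mean())
    for k,q in dict(eye=(-91,0,-18.5),grip=(0,0,0),ears=(24,0,-18.5)).items():
        p=pt(v,q);print("  ",k,p,"z",round(z-p[2],4))
    return v
if __name__=="__main__":
    for n in sys.argv[1:]: full(n)
E
python3 u.py w16 w17
```

```text
w16 rows 48.5 104.5 tilt,h,off [  0.3002  17.3208 -12.1831] 0.11321280291421384
   eye [ 0.088  -0.0002  0.2194] z 0.0281
   grip [ 0.0065 -0.0002  0.1748] z 0.0727
   ears [-0.0219 -0.0002  0.1854] z 0.0621
w17 rows 33.5 111.5 tilt,h,off [ 0.0486 19.2059  3.1124] 0.6070221390741695
   eye [ 0.086  -0.0002  0.1966] z 0.0392
   grip [-0.004  -0.0002  0.1737] z 0.0621
   ears [-0.0289 -0.0002  0.191 ] z 0.0448
```

{"op": "jog_arm", "data": {
  "slide": [
    [-0.005, 0, 0],
    [-0.01, 0, 0.003],
    [-0.012, 0, 0.008],
    [-0.013, 0, 0.013],
    [-0.013, 0, 0.018],
    [-0.013, 0, 0.02],
    [-0.013, 0, 0.02]
  ],
  "turn": [0, 0, 0, 0, 0, 0, 0]
}}

```text
time_s: 13.93
ee_pos: [0.5152, -0.3056, 0.2322]
orientation: [0.114, 0.993, -0.0, 0.0]
contact_force: [0.0, -0.4, -0.3]
width: 0.0118
finger_force: 4.7
```

```bash
python3 m.py w18; python3 t.py w18
python3 - <<'E'
from h import *
im=np.load("w18.npz")["im"];g=cv2.cvtColor(im,cv2.COLOR_BGR2GRAY)
print("c230",*g[20:70:1,226:236].mean(1).astype(int));print("c264 r50",*g[50:130:1,260:264].mean(1).astype(int));print("c255 r50",*g[50:130:1,252:258].mean(1).astype(int))
E
```

```text
[ 0.5152 -0.3056  0.2322] [ 0.8285 -0.3101 -0.6028] [ 0.0379 -0.0119 -0.0344] 4.712885543704033 13.9833
L x at rows 90,150,220: [215.1136 218.1683 221.7321] res 2.0369517888019546
R x at rows 90,150,220: [300.2125 296.2455 291.6173] res 1.366679130091631
col255 rows90-150 73 74 72 71 72 71 65 61 68 65 97 103 103 104 104 102 101 102 104 102 104 102 102 97 100 99 100 97 95 97 96
w18 [6.01199904e-03 1.92575699e+01] 0.11693175264419613 48 eye tool [ 9.05413625e-02 -1.70000000e-04  1.93002593e-01] grip [-3.45771638e-04 -1.70000000e-04  1.73955839e-01]
c230 183 183 183 183 184 183 183 183 183 142 96 103 114 119 119 118 119 119 118 119 103 79 82 82 82 84 85 86 84 83 83 84 84 85 83 83 85 76 84 85 85 84 83 84 85 84 84 85 85 85
c264 r50 53 68 68 67 65 60 61 51 37 65 66 74 69 76 79 78 91 109 122 136 138 146 150 145 144 133 126 106 85 73 81 81 91 105 105 105 76 69 71 95 96 95 94 87 83 83 80 71 69 72 65 58 62 63 62 62 62 61 59 67 91 102 104 103 102 100 100 100 104 104 102 102 99 91 90 94 96 96 94 96
c255 r50 76 76 77 75 76 77 78 75 75 76 76 74 76 77 77 103 146 155 158 158 159 159 161 161 162 163 164 163 151 105 79 78 78 78 79 77 78 77 78 77 76 78 77 78 77 78 78 79 79 77 78 73 69 63 58 67 70 70 68 72 97 107 103 103 104 104 103 104 105 105 102 102 102 101 103 103 103 102 102 103
```

{"op": "jog_arm", "data": {
  "slide": [
    [-0.003, 0, 0.004],
    [-0.005, 0, 0.008],
    [-0.005, 0, 0.012],
    [-0.005, 0, 0.016],
    [-0.005, 0, 0.018],
    [-0.005, 0, 0.018]
  ],
  "turn": [0, 0, 0, 0, 0, 0]
}}

```text
time_s: 14.48
ee_pos: [0.5163, -0.3059, 0.2286]
orientation: [0.114, 0.993, -0.0, 0.0]
contact_force: [1.8, 0.8, 3.9]
width: 0.0117
finger_force: 4.9
```

```bash
cat > k.py <<'E'
from t import *
n=sys.argv[1];im,P=snap(n);o=get_obs();print(P[1].round(4),o["contact_force"].round(2),o["ft_torque"].round(3),o["finger_force"],o["width"],o["time_s"])
v,e,k,pt=tiltL(n);z=P[1][2];print("tilt,h",v.round(4),e.round(2),"grip z",(z-pt(v,(0,0,0))[2]).round(4),"eye z",(z-pt(v,(-91,0,-18.5))[2]).round(4))
g=cv2.cvtColor(im,cv2.COLOR_BGR2GRAY).astype(float)
a=g[:,226:236].mean(1);ro=30+np.argmin(np.diff(a)[30:60])+.5+.5
b=g[:,252:258].mean(1);ri=95+np.argmax(np.diff(b)[95:125])+1
s=np.flatnonzero(b[50:95]>115)+50;rs=s.mean();zt=z-.0395
X=lambda r,zz:(lambda o,d:(o+d*(zz-o[2])/d[2])[0])(*trays((255.5,r)))
eo=X(ro,zt)-.024;ei=X(ri,zt)+.014;st=X(rs,z-.046);print("rows",ro,ri,rs,"ex from end",(st-eo).round(4),"from inner",(st-ei).round(4))
E
python3 k.py w19
```

```text
[ 0.5163 -0.3059  0.2286] [0.13 0.88 1.54] [ 0.157 -0.144 -0.031] 4.88974504172802 0.012005417768471563 14.5333
tilt,h [-0.0206 18.8289] 0.11 grip z 0.0551 eye z 0.0385
rows 38.0 109 69.5 ex from end 0.0063 from inner 0.0064
```

{"op": "jog_arm", "data": {
  "slide": [
    [-0.003, 0, 0],
    [-0.006, 0, 0.001],
    [-0.008, 0, 0.002],
    [-0.008, 0, 0.003],
    [-0.008, 0, 0.003]
  ],
  "turn": [0, 0, 0, 0, 0],
  "gripper": 0.138
}}

```text
time_s: 14.95
ee_pos: [0.5172, -0.306, 0.2277]
orientation: [0.114, 0.993, 0.0, -0.001]
contact_force: [-2.1, 1.4, 1.8]
width: 0.0118
finger_force: 4.9
```

```bash
python3 k.py w20
```

```text
[ 0.5172 -0.306   0.2277] [-3.07 -0.16  0.7 ] [ 0.044  0.487 -0.046] 4.878062009811401 0.01171107803621831 15.0
tilt,h [-0.0326 18.4461] 0.1 grip z 0.0545 eye z 0.039
rows 37.0 108 68.5 ex from end 0.0064 from inner 0.0062
```

{"op": "jog_arm", "data": {
  "slide": [
    [0.005, 0, 0],
    [0.01, 0, 0],
    [0.015, 0, 0],
    [0.02, 0, 0],
    [0.025, 0, 0],
    [0.03, 0, 0],
    [0.03, 0, 0]
  ],
  "turn": [0, 0, 0, 0, 0, 0, 0]
}}

```text
time_s: 15.58
ee_pos: [0.512, -0.3052, 0.2283]
orientation: [0.114, 0.993, -0.001, 0.001]
contact_force: [2.4, -1.2, 1.7]
width: 0.0121
finger_force: 5.0
```

```bash
python3 k.py w21
```

```text
[ 0.512  -0.3052  0.2283] [ 2.85 -0.73  2.39] [-0.248 -0.489  0.043] 5.049946904182434 0.012135708046989324 15.6333
tilt,h [-0.0309 18.707 ] 0.12 grip z 0.0549 eye z 0.0392
rows 33.0 111 77.5 ex from end -0.0005 from inner 0.0033
```

{"op": "jog_arm", "data": {
  "slide": [
    [0, 0, 0],
    [0, 0, 0],
    [0.003, 0, 0],
    [0.007, 0, 0],
    [0.011, 0, 0],
    [0.015, 0, 0],
    [0.015, 0, 0]
  ],
  "turn": [0, 0, 0, 0, 0, 0, 0],
  "gripper": 0.1365,
  "force": 20
}}

```text
time_s: 16.22
ee_pos: [0.509, -0.3042, 0.228]
orientation: [0.114, 0.993, -0.0, 0.0]
contact_force: [3.4, -1.1, 0.8]
width: 0.0121
finger_force: 7.8
```

```bash
python3 k.py w22
python3 - <<'E'
from h import *
for n in("w19","w21","w22"):
    g=cv2.cvtColor(np.load(n+".npz")["im"],cv2.COLOR_BGR2GRAY)
    print(n,"c230",*g[24:60:1,226:236].mean(1).astype(int));print("c255 r60",*g[60:125:1,252:258].mean(1).astype(int))
E
```

```text
[ 0.509  -0.3042  0.228 ] [ 4.43 -1.62  1.99] [-0.294 -0.736 -0.094] 7.764721512794495 0.011803803340548586 16.2667
tilt,h [-0.0201 18.5083] 0.11 grip z 0.0548 eye z 0.0381
rows 37.0 117 83.5 ex from end -0.0013 from inner 0.0034
w19 c230 184 184 156 97 103 113 119 119 119 119 119 119 119 102 81 83 82 83 84 86 87 86 86 85 85 86 86 85 84 85 83 85 86 85 85 86
c255 r60 76 78 101 146 156 157 159 159 160 161 162 162 164 163 164 158 128 84 78 80 78 78 79 78 79 79 78 78 77 78 77 78 77 77 79 78 79 79 79 74 67 62 64 69 71 72 69 64 80 96 97 101 105 105 106 104 106 107 105 103 103 102 103 103 103
w21 c230 184 184 183 184 184 184 184 184 154 95 102 111 117 86 82 82 82 83 85 87 85 86 84 85 83 87 86 84 84 84 81 85 86 86 85 85
c255 r60 73 73 74 75 75 76 77 79 79 80 103 139 153 158 160 160 161 162 163 164 165 165 164 155 127 86 79 79 79 78 78 77 78 78 75 78 78 78 78 79 78 77 78 77 79 78 77 72 72 73 82 95 103 103 106 105 106 106 105 103 101 101 101 102 104
w22 c230 183 183 183 183 183 183 183 183 183 183 184 184 179 125 81 82 83 82 85 85 85 86 85 82 84 85 86 84 84 84 81 84 84 85 86 85
c255 r60 76 76 75 76 77 75 77 76 77 77 77 76 77 77 77 78 82 124 152 157 159 159 160 160 161 161 163 163 164 163 152 113 79 79 78 79 77 79 79 76 78 78 78 79 77 78 78 77 78 78 79 79 79 75 74 74 71 99 105 103 101 100 101 101 104
```

{"op": "jog_arm", "data": {
  "slide": [
    [0.003, 0, 0],
    [0.006, 0, 0],
    [0.009, 0, 0],
    [0.012, 0, 0],
    [0.012, 0, 0]
  ],
  "turn": [0, 0, 0, 0, 0]
}}

```text
time_s: 16.68
ee_pos: [0.5079, -0.3039, 0.2282]
orientation: [0.114, 0.993, -0.0, 0.002]
contact_force: [8.3, -0.9, -1.1]
width: 0.0118
finger_force: 7.8
```

```bash
python3 k.py w23
```

```text
[ 0.5079 -0.3039  0.2282] [ 8.63 -0.94 -1.18] [-0.208 -1.514 -0.06 ] 7.817886024713516 0.011591924578303176 16.7333
tilt,h [3.90000e-03 1.83031e+01] 0.1 grip z 0.0552 eye z 0.0364
rows 38.0 118 84.5 ex from end -0.0013 from inner 0.0035
```

Run:
```python
from h import *
np.set_printoptions(linewidth=250)
im=np.load("w23.npz")["im"];g=cv2.cvtColor(im,cv2.COLOR_BGR2GRAY)
for c in(248,263):print(c,"r95",*g[95:130,c:c+2].mean(1).astype(int))
ci=camera_info("wrist");M=np.linalg.inv(ci["mount"]);K=ci["camera_matrix"]
def proj(p):
    q=M[:3,:3]@p+M[:3,3];th=np.arctan2(np.hypot(*q[:2]),q[2]);return K[:2,2]+297.3*th*q[:2]/np.hypot(*q[:2])
z=.2282;o,d=trays((255,84.5));st=(o+d*(z-.046-o[2])/d[2])[0];print("stem",st)
for sx in(45,50,55):
    for s in(-36,36):print(sx,s,proj(np.array([st-(58+sx)/1000,s/1000,z-.045])).round(1))
for e in (-24,-40): print("ears",[proj(np.array([-.0057*0+(e)/1000,y/1000,z-.04])).round(1) for y in(-45,-21)])
print(g[236:300:2,170:232:2])
```

```text
248 r95 87 85 88 89 78 78 74 73 70 63 63 62 58 80 102 105 105 104 104 105 106 106 106 104 103 103 103 102 101 103 102 104 103 102 104
263 r95 89 89 86 77 69 72 72 70 65 62 61 63 69 72 89 87 89 88 100 105 104 106 98 94 94 97 97 101 101 96 86 86 82 86 87
stem 0.08626409191751613
45 -36 [196.6 264.7]
45 36 [315.2 264.6]
50 -36 [197.4 271.5]
50 36 [314.5 271.4]
55 -36 [198.1 278.1]
55 36 [313.7 278. ]
ears [array([185.3, 269.6]), array([222.5, 270.8])]
ears [array([188. , 289.5]), array([223.8, 290.8])]
[[185 185 186 187 186 186 185 144 163 165  93  96  96  91  61  52  36  90  97  94  94  95  93  96  97  81  52  47  46  42  28]
 [186 186 186 185 186 184 185  94  83  83  81  83  85  81  85  80  77  85  86  91  87  89  89  89  91  85  79  44  48  35  31]
 [185 185 184 185 185 185 150  80  78  83  83  78  83  82  80  81  81  83  84  80  81  80  79  81  81  78  76  76  79  44  37]
 [186 186 187 186 185 185  94  79  79  77  79  78  79  81  77  80  79  81  80  79  77  77  78  78  78  75  77  73  79  77  64]
 [186 186 185 183 186 162  77  82  81  74  81  80  78  83  79  80  82  80  80  78  80  
[... 2769 characters left out ...]
 20  22  15  18  20  17  25  12  20  23  21  16  19   9  16  20]
 [ 22  19  21  24  13  17  17  19   8  17  16  15  20  15  16   1  23  11  22  19  22  27  20  16  15  10  22  13  10  19   7]
 [ 20  17  18  22  21  16  11  24  20  15  28  20  13  22  20  12  21  23   3  18  13  14  10  20  14  24  12  15  13  22  14]
 [ 17   9  17   9  18  18  24  21  17  22  25  21  19  17  21  24   6  16  23  19  14  18  14  12  14  26  16  18  19  11  20]
 [ 23  14  14  15  21  24  15  16  24  24  22  15  18  11  16  17   3  18  14  17  18  24  17  12  18  19  19  21  19  18  24]
 [  3   8  22   9  16  21  18  22  22   8  15  19  13  17   9  19  11  13  18  23  22  18  21  13  17  24  26  19  13  16  16]]
```

{"op": "jog_arm", "data": {
  "slide": [
    [-0.008, 0, 0],
    [-0.015, 0, 0],
    [-0.018, 0, 0.003],
    [-0.018, 0, 0.006],
    [-0.018, 0, 0.009],
    [-0.018, 0, 0.011],
    [-0.018, 0, 0.011]
  ],
  "turn": [0, 0, 0, 0, 0, 0, 0],
  "gripper": 0.135
}}

```text
time_s: 17.32
ee_pos: [0.5095, -0.3042, 0.2256]
orientation: [0.114, 0.993, 0.0, -0.001]
contact_force: [0.4, -0.4, 4.2]
width: 0.0116
finger_force: 11.0
```

```bash
python3 k.py w24
```

```text
[ 0.5095 -0.3042  0.2256] [-0.26 -0.83  3.49] [-0.15   0.231 -0.01 ] 10.983221679925919 0.011812118251836602 17.3667
tilt,h [-0.0312 17.8565] 0.1 grip z 0.053 eye z 0.0374
rows 37.0 117 83.5 ex from end -0.0009 from inner 0.0031
```

{"op": "jog_arm", "data": {
  "slide": [
    [0.004, 0, 0],
    [0.008, 0, 0],
    [0.012, 0, 0],
    [0.016, 0, 0],
    [0.02, 0, 0],
    [0.02, 0, 0]
  ],
  "turn": [0, 0, 0, 0, 0, 0]
}}

```text
time_s: 17.87
ee_pos: [0.5066, -0.3037, 0.226]
orientation: [0.114, 0.993, -0.0, 0.001]
contact_force: [4.6, -0.2, 3.4]
width: 0.0119
finger_force: 11.0
```

```bash
python3 k.py w25
```

```text
[ 0.5066 -0.3037  0.226 ] [ 4.22 -0.69  4.06] [-0.155 -0.863 -0.03 ] 10.992193669080734 0.012048275652982611 17.9167
tilt,h [-0.0258 18.3374] 0.11 grip z 0.053 eye z 0.0369
rows 37.0 122 88.0 ex from end -0.0032 from inner 0.0036
```

{"op": "jog_arm", "data": {
  "slide": [
    [0.004, 0, 0],
    [0.008, 0, 0],
    [0.012, 0, 0],
    [0.015, 0, 0],
    [0.015, 0, 0]
  ],
  "turn": [0, 0, 0, 0, 0]
}}

```text
time_s: 18.33
ee_pos: [0.5051, -0.3034, 0.2263]
orientation: [0.115, 0.993, -0.001, 0.003]
contact_force: [10.2, -0.2, 1.5]
width: 0.0117
finger_force: 11.2
```

```bash
python3 k.py w26
```

```text
[ 0.5051 -0.3034  0.2263] [10.54 -0.1   0.31] [-0.083 -1.812 -0.14 ] 11.181389540433884 0.012126441518572128 18.3833
tilt,h [ 0.0222 17.9334] 0.1 grip z 0.0537 eye z 0.0331
rows 38.0 123 88.5 ex from end -0.003 from inner 0.0039
```

{"op": "jog_arm", "data": {
  "slide": [
    [-0.003, 0, 0],
    [-0.006, 0, 0],
    [-0.008, 0, 0],
    [-0.008, 0, 0]
  ],
  "turn": [0, 0, 0, 0]
}}

```text
time_s: 18.72
ee_pos: [0.5058, -0.3036, 0.2261]
orientation: [0.114, 0.993, -0.0, 0.001]
contact_force: [8.2, -0.1, 4.2]
width: 0.0112
finger_force: 11.2
```

```bash
python3 k.py w27
```

```text
[ 0.5058 -0.3036  0.2261] [ 7.09 -0.69  3.22] [-0.114 -1.15  -0.137] 11.180123090744019 0.011908578946195384 18.7667
tilt,h [1.03000e-02 1.81949e+01] 0.11 grip z 0.0533 eye z 0.0338
rows 37.0 123 88.5 ex from end -0.0035 from inner 0.0039
```

{"op": "jog_arm", "data": {
  "slide": [
    [-0.003, 0, 0],
    [-0.004, 0, 0],
    [-0.004, 0, 0]
  ],
  "turn": [0, 0, 0]
}}

```text
time_s: 19.02
ee_pos: [0.5061, -0.3036, 0.2261]
orientation: [0.114, 0.993, -0.0, 0.001]
contact_force: [4.9, -0.2, 5.2]
width: 0.0121
finger_force: 11.3
```

{"op": "jog_arm", "data": {
  "slide": [
    [0, 0, 0],
    [0, 0, 0],
    [0, 0, 0],
    [0, 0, 0]
  ],
  "turn": [0, 0, 0, 0],
  "gripper": 0.2
}}

```text
time_s: 19.35
ee_pos: [0.5046, -0.3028, 0.2249]
orientation: [0.114, 0.993, 0.001, -0.001]
contact_force: [-0.4, -0.3, 0.3]
width: 0.0172
finger_force: 0.0
```

```bash
python3 k.py w28
```

```text
[ 0.5046 -0.3028  0.2249] [ 0.14  0.85 -1.21] [ 0.029 -0.001 -0.032] 0.0 0.017220491252790075 19.4
tilt,h [ 0.0209 10.1149] 0.1 grip z 0.0601 eye z 0.0397
rows 41.0 120 90.5 ex from end -0.0021 from inner 0.0012
```

{"op": "jog_arm", "data": {
  "slide": [
    [0, 0, 0],
    [0, 0, 0],
    [0, 0, -0.1],
    [0, 0, -0.3],
    [0, 0, -0.5],
    [0, 0, -0.6],
    [0, 0, -0.6],
    [0, 0, -0.6]
  ],
  "turn": [0, 0, 0, 0, 0, 0, 0, 0],
  "gripper": 0.5
}}

```text
time_s: 20.07
ee_pos: [0.5058, -0.3036, 0.3472]
orientation: [0.114, 0.993, -0.001, 0.001]
contact_force: [0.1, -0.8, -0.9]
width: 0.0427
finger_force: 0.0
```

{"op": "jog_arm", "data": {
  "slide": [
    [-0.2, 0, 0],
    [-0.35, 0, 0],
    [-0.35, 0, 0],
    [-0.35, 0, 0],
    [-0.35, 0, 0]
  ],
  "turn": [0, 0, 0, 0, 0]
}}

```text
time_s: 20.48
ee_pos: [0.5728, -0.3186, 0.3436]
orientation: [0.114, 0.993, 0.001, -0.002]
contact_force: [-1.0, 0.3, 0.0]
width: 0.0426
finger_force: 0.0
```

Run:
```python
from h import *
np.set_printoptions(precision=4,suppress=True,linewidth=400)
im,P=snap("w30");print(P[1])
ci=camera_info("wrist");M=np.linalg.inv(ci["mount"]);K=ci["camera_matrix"]
def proj(w):
    q=M[:3,:3]@(P[0].T@(w-P[1]))+M[:3,3];th=np.arctan2(np.hypot(*q[:2]),q[2]);return K[:2,2]+297.3*th*q[:2]/np.hypot(*q[:2])
# holder frame guess: stud from w11
d=np.load("w11.npz");st=d["R"]@np.array([.06157,-.00122,.2538])+d["p"];a=np.radians(-13.05);u=np.array([np.cos(a),np.sin(a),0]);v=np.array([-u[1],u[0],0])
H=lambda x,y,z:np.array([st[0],st[1],0])+u*(x+58)/1000+v*y/1000+np.array([0,0,z/1000])
for n,q in dict(stud=(-58,0,46),s1=(47.5,-36,45),s2=(47.5,36,45),ear1=(51,-45,40),ear2=(51,45,40),fin=(29,0,71),end=(-86,0,40)).items():print(n,proj(H(*q)).round(1))
g=cv2.cvtColor(im,cv2.COLOR_BGR2GRAY)
x,y=proj(H(47.5,-36,45)).astype(int);print(x-18,y-18);print(g[y-18:y+22,x-18:x+26])
```

```text
[ 0.5728 -0.3186  0.3436]
stud [255.   19.8]
s1 [215.4 135.6]
s2 [294.8 135.6]
ear1 [206.6 138.9]
ear2 [303.5 138.8]
fin [255.  116.7]
end [254.9  -6.3]
197 117
[[192 192 193 ...  74  52  55]
 [192 192 193 ...  83  49  55]
 [192 193 192 ...  84  53  56]
 ...
 [184 180 180 ...  85  86  83]
 [180 180 178 ...  86  88  88]
 [178 179 181 ...  92  91  93]]
```

Run:
```python
from h import *
g=cv2.cvtColor(np.load("w30.npz")["im"],cv2.COLOR_BGR2GRAY)
for c0,c1 in((196,242),(270,316)):
    print("cols",c0)
    for r in range(118,168): print(r,"".join(f"{g[r,c]//10:2d}"[-2:] for c in range(c0,c1)))
```

```text
cols 196
118 19191919191919191915141919191919191712 9 9 9 8 61119191919191919191917161010 91010 9 8 4 5 5
119 19191919191919191815141919191919181410 8 7 8 9 9 81419191919191813141716 91010 9 910 8 5 5 5
120 191919191919191918151419191919191611 9 7 6 6 8 9 51319191913131313131316 810 91010 9 7 4 5 5
121 191919191919191919161419191919191511 8 6 5 5 8 9 61313131313131313131210 910 910 9 9 8 4 5 5
122 19191919191919191917151819191919161210 7 5 7 9 9 41312131313121313121210 810 91010 9 8 5 5 5
123 191919191919191919171519191919191815111010 9 9 61113121312121312131312 9 9 9 9 9 9 9 7 4 5 5
124 191919191919191919171518191916141312131010 9 5 8121312131312131313131210 810 9 91010 8 4 5 5
125 19191919191919191916151817131312131312 6 2 2 110131313131213131313131312 9 9 9 910 9 7 5 5 4
126 19191919191919191916151816131313131312 5 3 3 410131312121313131313121211 810 910 9 9 7 4 4 4
127 19191919191918181816121210101110 9 9 9 7 7 7 81010101110111111111111 9 8 8 9 9101010 7 5 5 4
128 191919191919181611 7 7 7 7 7 7 6 7 7 6 6 7 7 6 7 7 7 7 7 7 7 7 8 8 8 7 7 8 9 910 910 7 5 5 4
129 19191919191813 9 9 9
[... 7917 characters left out ...]
919191919191919191919
161 16131311111111111111111111111114141417171711141414141716111213131314171919191919191919191919
162 18161311111111111111111111111117171717171714171717171716141517171716171919191919191919191919
163 18181311111111111111111111111117171717171717171717171717171717171616161919191919191919191919
164 19181311111111111111111515151517171717171717171717171717171717171716171919191919191919191919
165 17171211111111141515151717171717171717171717171717171717171717171716171919191919191919191919
166 13131111121212141514141414141414151515151515161516161616161616171717181919191919191919191919
167 11111112121212121211111111111112121112121212121212131213121214171718191919191919191919191919
```

Run:
```python
from h import *
np.set_printoptions(precision=4,suppress=True)
d=np.load("w30.npz");P=(d["R"],d["p"]);a=np.radians(-13.05);u=np.array([np.cos(a),np.sin(a),0])
h=lambda c,r,z:hit("wrist",(c,r),z,P)
s1=h(214,135.8,.045);s2=h(293.5,137.0,.045)
w=(s2-s1)[:2];print("sep",np.linalg.norm(w),"yaw",np.degrees(np.arctan2(-w[0],w[1])))
for zt in(.0375,.040,.042):
    e1=h(224,140.5,zt);e2=h(281,140.3,zt);b1=h(224,156.4,zt);b2=h(281,156.8,zt)
    print(zt,"rel L,R",((e1+e2-s1-s2)/2)@u*1000,(e1-s1)@u*1000,(e2-s2)@u*1000,"ear len",np.linalg.norm(b1-e1),np.linalg.norm(b2-e2),"yaw plate",np.degrees(np.arctan2(-(e2-e1)[0],(e2-e1)[1])))
    y=h(206,148,zt),h(303,148,zt);print(" width",np.linalg.norm(y[1]-y[0]),"mid offset y",((y[0]+y[1]-s1-s2)/2)@np.array([-u[1],u[0],0])*1000)
```

```text
sep 0.07212528788813116 yaw -14.028098737393995
0.0375 rel L,R 4.8863696089599085 5.537567188029177 4.235172029890652 ear len 0.015192694754923521 0.01575166485129777 yaw plate -12.973247549315165
 width 0.09144416929569954 mid offset y 0.6336502191725623
0.04 rel L,R 4.531251199739939 5.1821251471882315 3.880377252291767 ear len 0.015054583391800363 0.015608472090621387 yaw plate -12.973247549315147
 width 0.09061288300483236 mid offset y 0.6399553942297068
0.042 rel L,R 4.247156472364152 4.89777151451554 3.5965414302127514 ear len 0.014944094301301714 0.015493917882080056 yaw plate -12.97324754931516
 width 0.08994785397213859 mid offset y 0.6449995342753314
```

Run:
```python
from h import *
d=np.load("w30.npz");P=(d["R"],d["p"]);g=cv2.cvtColor(d["im"],cv2.COLOR_BGR2GRAY).astype(float);u=np.array([np.cos(np.radians(-13.05)),np.sin(np.radians(-13.05)),0])
h=lambda c,r,z:hit("wrist",(c,r),z,P)
def soc(y0,y1,x0,x1,t,base):
    w=np.clip(t-g[y0:y1,x0:x1],0,None);Y,X=np.mgrid[y0:y1,x0:x1];return (X*w).sum()/w.sum(),(Y*w).sum()/w.sum()
a=soc(131,142,209,219,85,0);b=soc(132,143,288,299,40,0);print(a,b)
for (c0,c1) in((222,229),(278,283)):
    p=g[136:147,c0:c1].mean(1).round(0);print(p)
s=h(*a,.045)+h(*b,.045)
for r in(140.0,140.5,141.0):print(r,(h(225,r,.04)+h(280.5,r-.2,.04)-s)@u/2*1000)
print("pin/eye",*g[0:60,252:258].mean(1).astype(int));print(*g[0:60,262:265].mean(1).astype(int))
```

```text
(np.float64(213.47885196374622), np.float64(135.8036253776435)) (np.float64(292.7415730337079), np.float64(136.8988764044944))
[151. 135. 122.  94.  57. 103. 103. 102. 102. 100. 100.]
[134. 133. 132. 107.  41.  61.  61.  61.  61.  58.  56.]
140.0 4.11490271658932
140.5 4.58366326569658
141.0 5.052649003300557
pin/eye 77 76 77 58 40 63 65 65 66 65 66 65 64 66 64 64 68 128 143 146 147 148 149 142 93 65 66 67 67 70 69 68 65 64 65 66 67 60 57 70 80 80 79 80 80 79 79 81 81 81 81 82 83 80 81 82 83 80 82 83
77 77 77 67 63 71 73 69 67 78 78 75 74 80 80 79 84 83 80 79 76 76 78 79 78 79 79 81 81 81 80 72 71 80 80 82 83 81 79 82 79 81 79 77 83 79 80 81 80 78 81 83 81 80 79 82 80 80 79 81
```

```bash
python3 -c "
from rig import *
print(finish_job())"
```

```text
the job is handed in; nothing more can be done
None
```

The plate is clamped over the puck and released, and the job is handed in. By the last wrist picture the ears sit about 4.5 mm beyond the screw axes (2.2–5.3 mm allowed) and about 1° out of square. The judge's verdict was not shown.

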